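# Set up the indexing probe beam

## Task

Pull the indexing beam's spring plunger, swing the beam one hole on from its parking rest to the middle (loading) hole, clear of the blocks at its tail, and let the pin snap fully home; there put every strut stud from the green mat into the beam's slot, washer flat down on the strut, and give each a quarter turn so that its nut lies squarely across under the lips. Then index the beam one more hole, to the sensor, again with the pin fully home, slip the gauge blade down the middle of the gap between the beam's flag and the sensor block until its shoulder sits on them, and hold it there for a second. Put the gauge back in its wooden stand, all the way down, and don't disturb the other things on the bench.

Things in the scene. Friction and masses are not known exactly. Their poses are not given: they have to be found in the camera images.
- beam (a joint): angle of the beam about its vertical pivot, rad, growing anticlockwise from above. Pin holes every 22.5 degrees: 0 = parked (start), 0.393 = middle, loading hole, 0.785 = working hole at the sensor; stops 0.03 beyond either end. Light drag (0.06 N m); with the pin home it has some 0.01 rad of play either way.
- beam_slot (a point): on the pivot axis, level with the beam's top faces, 37 mm above the bench; turns with the beam: x along it towards the plunger, y across, z up. The beam is a slotted strut 41 wide, 21 mm high, slot up, from x = -210 to +105 mm. Slot opening 22 mm between lips 7 mm deep; below them the inside is 37 wide and 11.5 mm high.
- pivot_bolt (a point): top centre of the pivot bolt, on the pivot axis 42.5 mm above the bench. Its washer (32 mm across, 2.5 mm high on the strut) fills the slot from x = -16 to +16 mm of the beam; the rest of the slot is free for studs. The plunger's bracket lies beyond x = 105 mm, its top 30 mm above the bench.
- plunger (a joint): lift of the spring plunger, m: 0 = pin fully home in a hole, about 0.008 = pin riding on the face of the plate, 0.016 = fully pulled. The spring pushes down with 6 N at 0 and 300 N/m more as it is pulled. The plunger sits on the beam and goes round with it. Pin 8 mm with a round nose, holes about 10.5 mm wide.
- plunger_knob (a point): middle of the plunger's black round knob, 130 mm from the pivot along the beam's x; 28 mm diameter, 22 mm high, this point 64 mm above the bench at home. Below it a 15 mm neck and, from 46 mm above the bench down, a 24 mm barrel. Pull straight up by 10 to 15 mm to free the pin.
- indexer: the fixed base: aluminium index plate, radius 150 mm, 10 mm thick, 16 holes on a circle of 130 mm radius. Origin: on the pivot axis at bench level; its x axis is the beam's x at the working hole, z up. Outside its rim, beside the beam's tail, stand a grey sensor block (working hole) and a grey parking rest (parked hole), 62 and 60 mm high.
- sensor_gap (a point): fixed to the base (axes of indexer): middle of the gap, level with its top edges, 62 mm above the bench. With the beam in the working hole the gap is 8 mm wide along y (2 mm more or less with the play), open at the top, 50 mm deep; its wall at -y is the sensor block, 44 mm long in x, 30 mm thick.
- flag_top (a point): middle of the top edge of the steel flag, 40 mm long (beam's x), 3 mm thick (y), on the -y side of the beam's tail, at x = -186 mm; 62 mm above the bench. In the working hole it is the +y wall of the gap. Between two studs or a stud and the flag leave room for fingers.
- stud1: strut stud, loose, 90 g: at the bottom a steel nut 33 long (x) x 18 wide (y) x 8 mm thick, then a 10 mm shank, a 34 mm round washer (underside 16.5 mm, top 19.5 mm up) and on it a black wing grip 34 long (x) x 14 thick (y), up to 53.5 mm; all heights above the nut's underside. Wing and nut point the same way. Origin: centre of the nut's underside, z up the shank.
- stud2: same as stud1. The studs start standing on their nuts on the green mat, at any yaw; two to four of the four are there, the rest absent.
- stud3: same as stud1. The studs start standing on their nuts on the green mat, at any yaw; two to four of the four are there, the rest absent.
- stud4: same as stud1. The studs start standing on their nuts on the green mat, at any yaw; two to four of the four are there, the rest absent.
- gauge: gap gauge, loose, 70 g: a steel blade 22 wide (x), 4 thick (y), 32 mm long under a grip block 26 (x) x 18 (y) x 45 mm high whose underside is the shoulder, 32 mm above the blade's tip. Origin: centre of the blade's tip, z up. It starts upright in its stand; half a turn makes no difference.
- stand: fixed wooden gauge stand 60 (x) x 44 (y) x 40 mm high, with a slot 28 long (x), 8 wide (y), 36 mm deep in the middle of its top. Origin: centre of the underside, z up. The gauge fully down: shoulder on the stand's top, blade's tip 8 mm above the stand's underside.
- mat: green mat 190 x 190 x 2 mm on the bench, fixed. Origin: centre of its underside.
- wrench1: bystander: open-end wrench 160 mm long
- wrench2: bystander: open-end wrench 130 mm long
- screwdriver: bystander: screwdriver 190 mm long
- jar: bystander: jar with a blue cap, 68 mm diameter, 110 mm high
- carton: bystander: white carton 130 x 90 x 50 mm
- offcut: bystander: strut offcut 110 mm long, 41 mm wide
- coupler: bystander: steel coupling sleeve 24 mm diameter, 35 mm high

How it is judged:
By the outcome, as a careful person would: the job done as asked, in the order asked, and still so for the second after the job is handed in, with the robot touching nothing.
Of stud1, stud2, stud3, stud4 only 2 to 4 are there at a start; the rules pass over those that are not, and their reading is None.
At some moment in a run one of stud1, stud2, stud3, stud4 may be knocked a few centimetres aside while the robot is not near it.
It also fails if it takes over 210 s, if anything falls off the work surface, if the arm or the gripper's body presses on something with over 40 N, if the wrist force passes 120 N, or if a joint passes its speed limit or range.

## Robot

A 6-joint arm with a two-finger parallel gripper is mounted at the origin on the work surface. World frame = base frame: x ahead of the robot, y to its left, z up, the work surface at z = 0. Lengths are in m, angles in rad, forces in N, time in s.
With the tool pointing down it reaches from about 0.375 to 0.9 m from the base axis. Payload 3.1 kg.
Tool frame: the origin (TCP) lies on the centre line of the jaws, within the pads' length; the fingertips stand ahead of it and the grasp point (between the pads) lies 3 mm ahead of it (robot.tip_reach is the z of the fingertips in the tool frame, in m); z points along the fingers, y is the line along which they close (so a half turn about z gives the same grasp; the last joint's range is limited). The gripper opens to 87 mm and grips with 3 to 60 N. Pads are 19 mm wide; open, the fingers measure 117 mm over their backs; the gripper's body (75 mm by 190 mm) begins 51 mm behind the grasp point.
Start: joints at [0.971, 0.527, 1.433, -0, 1.181, -0.178], TCP at [0.256, 0.57, 0.245] pointing down, gripper open.
Joint ranges: [-3.08, 3.08], [-0.75, 2.2], [0.22, 2.44], [-1.43, 4.57], [0, 2.65], [-2.85, 2.85]. Speed limits (rad/s): [2.79, 2.79, 3.14, 3.14, 3.14, 3.14].

## Interface

Orientations are given as a unit quaternion [x, y, z, w].
In Python, from rig import sensors, eyes, ticket, robot gives the robot as it stands.
- The arm moves only by the tool drive_tool, never from a script. Its argument "deltas" is a list that holds one entry, the list of rows, each a list of 6 numbers: the shift along the tool's x, y, z in mm, then the turn, a rotation vector about the tool's x, y, z in rad. A call has 1 to 8 rows; each row shifts and turns the commanded pose from where the row before left it, along the tool's axes as they then stand; what a row does not reach is not made up. A row lasts 1/12 s, in which the tool goes at most 41.7 mm and 7.16 degrees, less where a joint would pass 70% of its speed; a pose out of reach is approached as far as the arm can. A call is refused whole if a number of a shift passes 41.7 or a number of a turn 0.125, either way. A call with a gripper value outside its range is refused whole. "gripper" is the opening in per cent of the stroke, from 0 (shut) to 100 (fully open), set as the call begins (left out, the last holds). The fingers move at their own pace and stop on an object; "squeeze" is the grip in N (left out, the last holds). Time passes only in rows, so rows that do not move let the fingers close. It gives the time, the measured TCP pose, the force, the opening and the grip force at its end, in the units of the state.
- sensors.get_obs(): the state, without advancing time (a new reading comes with each control period).
- eyes.camera(name): name is "side" or "top"; returns a dict with "img" (384x512x3 uint8, red, green, blue), "fov_y" (degrees; the focal length in pixels is half the picture's height over the tangent of half this angle, whatever the lens; pixels are square), "cx", "cy" (the principal point, pixels), "xyz" and "attitude" of the camera in the world. Camera axes: x right, y up, looking along -z (the intrinsics and any distortion apply to the point x, -y, -z); pixel columns grow to the right and rows downward; lengths in m; the calibration is good to about 2 mm. A picture is of the moment at which its call begins. There is no depth.
- ticket.hand_in(): hands the job in; it is judged then, once.
The state is a dict: "time": time; "q": joint angles; "joint_velocities": joint speeds; "joint_torque": joint torques, N m; "position": TCP position; "tool_rot": TCP orientation; "ft_force": force on the tool from outside, world axes, zero at the start; "moment": the same for the moment, N m; "grip_width": finger opening in m; "grip_force": force on a finger pad.
Only numpy, scipy, OpenCV 4.12 (cv2) and the standard library are available. Lean on these libraries where they do the work, as an engineer would, in place of code of your own. Each camera call takes 0.05 s, during which the arm holds its last target. There are 200 camera calls.

## Working session

There is one attempt and no reset: what is moved stays moved. The work goes in short steps, Python scripts to look and compute and a tool call to move; the robot and the scene stay as the last step left them, time stands still between calls to the robot, and variables do not carry over. Pictures are saved under pics/ and viewed, at most 14 in all, crops included, and the job is handed in when it is done.

Besides the shell and the picture viewer there is one more tool, called after "Emit:" by a JSON object that holds its "method" and its "body", one argument or row to a line. drive_tool: Moves the arm, as the interface text tells. Its arguments: {"type":"object","properties":{"deltas":{"type":"array"},"gripper":{"type":"number"},"squeeze":{"type":"number"}},"required":["deltas"]}

```bash
mkdir -p pics; ls; python3 - <<'E'
from rig import sensors, eyes, ticket, robot
import cv2
o=sensors.get_obs();print(o)
print([a for a in dir(robot) if a[0]!='_'], robot.tip_reach)
for n in("side","top"):
    c=eyes.camera(n);cv2.imwrite(f"pics/{n}0.png",c["img"][:,:,::-1]);print({k:v for k,v in c.items() if k!="img"})
E
```

```text
pics
{'time': 0.0, 'q': array([ 9.70484903e-01,  5.28460067e-01,  1.43388294e+00, -5.73090611e-05,
        1.18137297e+00, -1.78479207e-01]), 'joint_velocities': array([ 0.00028055,  0.00019295,  0.00028806, -0.00075065, -0.00092146,
        0.00066718]), 'joint_torque': array([ 9.05679644e-05, -4.40043283e+01, -1.76596534e+01,  6.32844167e-02,
        5.84064180e-02, -1.71721636e-04]), 'position': array([0.25548462, 0.56965993, 0.24358148]), 'tool_rot': array([ 2.09345011e-01,  9.77841264e-01, -9.92240255e-04, -3.78522337e-04]), 'ft_force': array([ 0.12250361, -0.10559986,  0.49468837]), 'moment': array([ 0.07816385, -0.05810848,  0.02186823]), 'grip_force': 0.0, 'grip_width': 0.08696805628671055}
['Unreachable', 'tip_reach'] 0.022
{'fov_y': 56.95157747718052, 'cx': 257.2088289062347, 'cy': 193.26278301565702, 'xyz': array([0.4713275 , 0.64784065, 0.83419955]), 'attitude': array([-0.01604937,  0.33375604,  0.94126511, -0.04867558])}
{'fov_y': 53.74509913955012, 'cx': 257.2854372353105, 'cy': 197.35578392394427, 'xyz': array([0.33172302, 0.01859014, 1.04703216]), 'attitude': array([-0.07350444,  0.07359058,  0.71807237, -0.6881523 ])}
```

```bash
python3 - <<'E'
import cv2
for n in("side","top"):
    cv2.imwrite(f"pics/{n}0b.png",cv2.resize(cv2.imread(f"pics/{n}0.png"),(800,600),interpolation=cv2.INTER_CUBIC))
E
```

```text
(no output)
```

View pics/side0b.png

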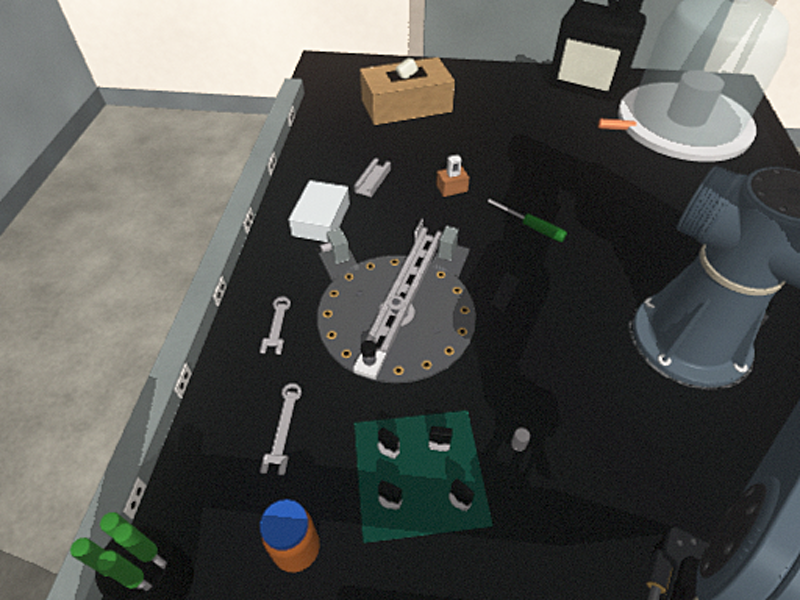

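View pics/top0b.png

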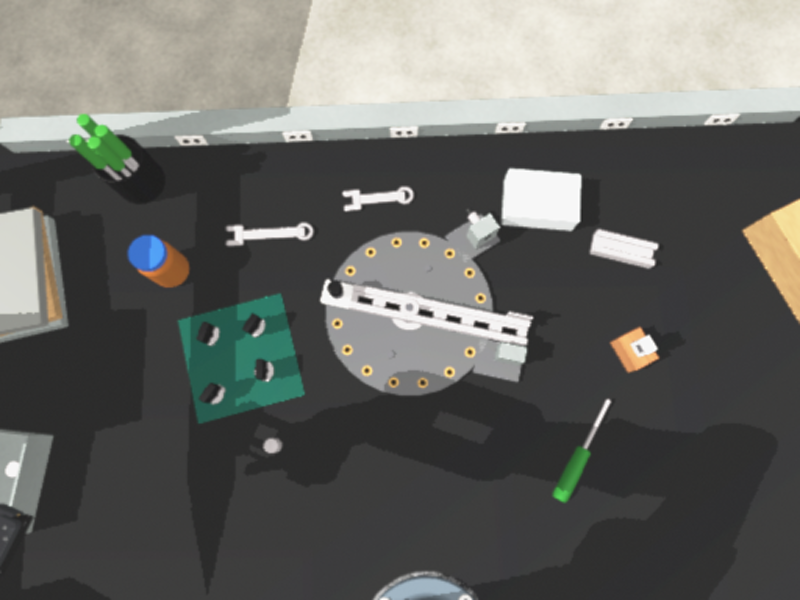

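The side and top views show four studs on the green mat (top-picture 800-scale: 208,333; 255,325; 213,393; 263,370), the beam parked with its knob at (335,290) and pivot (410,307), the sensor block at (480,230) and the gauge in its stand at (635,348). Next I'll triangulate.

```bash
cat > h.py <<'E'
import numpy as np, cv2
from scipy.spatial.transform import Rotation as R
from rig import sensors, eyes, ticket, robot
def cam(n):
    c=eyes.camera(n); c["R"]=R.from_quat(c["attitude"]).as_matrix(); c["f"]=c["img"].shape[0]/2/np.tan(np.radians(c["fov_y"])/2); return c
def ray(c,u,v):
    d=c["R"]@np.array([(u-c["cx"])/c["f"],-(v-c["cy"])/c["f"],-1]); return c["xyz"],d
def onz(c,u,v,z):
    p,d=ray(c,u,v); return p+d*(z-p[2])/d[2]
def tri(c1,a,c2,b):
    p,d=ray(c1,*a);q,e=ray(c2,*b);d=d/np.linalg.norm(d);e=e/np.linalg.norm(e)
    s=np.linalg.lstsq(np.c_[d,-e],q-p,rcond=None)[0]
    x,y=p+s[0]*d,q+s[1]*e; return (x+y)/2,np.linalg.norm(x-y)
def proj(c,P):
    p=c["R"].T@(np.asarray(P)-c["xyz"]); return np.array([c["cx"]-c["f"]*p[0]/p[2],c["cy"]+c["f"]*p[1]/p[2]])
def save(c,name,u,v,w,h,k):
    i=c["img"][int(v):int(v+h),int(u):int(u+w),::-1]; cv2.imwrite("pics/"+name,cv2.resize(i,None,fx=k,fy=k,interpolation=cv2.INTER_CUBIC))
E
python3 - <<'E'
from h import *
S,T=cam("side"),cam("top")
k=1.5625
for n,a,b in [("pivot",(396,302),(410,307)),("knobtop",(368,341),(335,287)),("gaugetop",(455,158),(645,345)),("jarcap",(288,517),(148,250)),("coupler",(521,434),(272,445))]:
    print(n,*tri(S,np.array(a)/k,T,np.array(b)/k))
# mat corners
for n,c in(("side",S),("top",T)):
    hsv=cv2.cvtColor(c["img"],cv2.COLOR_RGB2HSV); m=cv2.inRange(hsv,(70,100,20),(95,255,160))
    cs=max(cv2.findContours(m,0,2)[0],key=cv2.contourArea); box=cv2.boxPoints(cv2.minAreaRect(cs)) if n=="top" else cv2.approxPolyDP(cs,6,True)[:,0]
    print(n,[np.round(onz(c,*p,0.002)[:2],3) for p in box])
save(T,"topz.png",110,140,260,130,3.05)
save(S,"sidez.png",200,130,120,200,2.95)
cv2.imwrite("pics/x.png",np.hstack([cv2.resize(S["img"][255:345,220:320,::-1],None,fx=4,fy=4,interpolation=2),cv2.resize(T["img"][180:270,105:205,::-1],None,fx=4,fy=4,interpolation=2)]))
E
```

```text
pivot [ 5.47900732e-01 -1.35667986e-04  2.99558094e-02] 0.0013928430946923162
knobtop [0.57948478 0.12561343 0.07608064] 0.001437966154413686
gaugetop [ 0.45708868 -0.38214779  0.08110215] 0.00043785151572841766
jarcap [0.64268036 0.4304924  0.1094984 ] 0.007790053531000594
coupler [0.32222498 0.24242776 0.02532071] 7.282014522989671e-05
side [array([0.406, 0.198]), array([0.592, 0.24 ]), array([0.547, 0.423]), array([0.364, 0.38 ])]
top [array([0.551, 0.429]), array([0.593, 0.234]), array([0.404, 0.188]), array([0.365, 0.376])]
```

View pics/x.png

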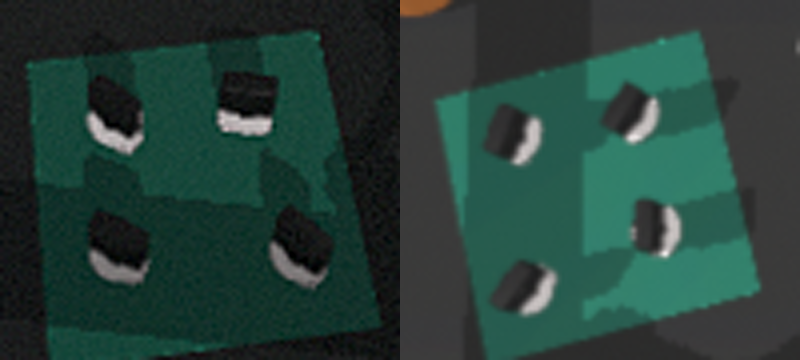

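The crops show all four black wings with white washers under them, standing apart on the mat. Next: stud positions and yaws, and the knob and gauge from blobs.

```bash
cat >> h.py <<'E'
def blobs(c,lo,hi,thr,amin=60,sat=None):
    """dark blobs near the projected window corners lo..hi (pixels)"""
    g=c["img"][lo[1]:hi[1],lo[0]:hi[0]].max(2); m=(cv2.resize(g,None,fx=4,fy=4,interpolation=2)<thr).astype(np.uint8)
    out=[]
    for k in cv2.findContours(m,0,1)[0]:
        if amin*16<cv2.contourArea(k)<400*16:
            M=cv2.moments(k); out.append(((M["m10"]/M["m00"]+.5)/4+lo[0]-.5,(M["m01"]/M["m00"]+.5)/4+lo[1]-.5,(k[:,0]+.5)/4+np.array(lo)-.5))
    return out
def hulledges(c,k,z):
    h=cv2.approxPolyDP(cv2.convexHull(k.astype(np.float32)),1.0,True)[:,0]; o=[]
    n=proj(c,[*onz(c,*h.mean(0),z)[:2],z-.05])-h.mean(0)
    for a,b in zip(h,np.roll(h,-1,0)):
        d=b-a; L=np.linalg.norm(d); al=abs(np.cross(d,n))/L/np.linalg.norm(n)
        w=(onz(c,*b,z)-onz(c,*a,z))[:2]; o.append((round(np.linalg.norm(w)*1e3),round(np.degrees(np.arctan2(w[1],w[0]))%180),round(al,2)))
    return sorted(o)[::-1][:4]
E
python3 - <<'E'
from h import *
S,T=cam("side"),cam("top")
print("mat rgb",T["img"][215,140],S["img"][300,250])
bs=blobs(S,(228,262),(312,335),42); bt=blobs(T,(115,190),(195,265),55)
for t in bt:
    best=min(((tri(S,s[:2],T,t[:2]),s) for s in bs),key=lambda r:r[0][1]+abs(r[0][0][2]-.0385))
    print(np.round(best[0][0],4),round(best[0][1],4)); print("  T",hulledges(T,t[2],.0555),"\n  S",hulledges(S,best[1][2],.0555))
print(len(bs),len(bt))
E
```

```text
mat rgb [ 77 107  98] [16 49 39]
[0.4143 0.3459 0.0329] 0.0023
  T [(21, 176, np.float64(0.99)), (15, 136, np.float64(0.86)), (13, 154, np.float64(0.97)), (12, 134, np.float64(0.84))] 
  S [(31, 149, np.float64(0.93)), (18, 140, np.float64(0.86)), (15, 81, np.float64(0.04)), (14, 79, np.float64(0.03))]
[0.5184 0.3574 0.0356] 0.0009
  T [(26, 164, np.float64(0.99)), (22, 163, np.float64(0.99)), (15, 44, np.float64(0.31)), (14, 63, np.float64(0.03))] 
  S [(33, 162, np.float64(0.9)), (21, 156, np.float64(0.84)), (12, 98, np.float64(0.04)), (12, 98, np.float64(0.0))]
[0.5302 0.2764 0.036 ] 0.0002
  T [(26, 142, np.float64(1.0)), (16, 156, np.float64(0.98)), (14, 124, np.float64(0.95)), (14, 53, np.float64(0.01))] 
  S [(17, 94, np.float64(0.08)), (16, 167, np.float64(0.94)), (16, 140, np.float64(0.68)), (15, 164, np.float64(0.92))]
[0.5429 0.3512 0.0399] 0.0521
  T [(79, 88, np.float64(0.58)), (73, 101, np.float64(0.74)), (30, 177, np.float64(0.87)), (11, 117, np.float64(0.89))] 
  S [(33, 162, np.float64(0.9)), (21, 156, np.float64(0.84)), (12, 98, np.float64(0.04)), (12, 98, np.float64(0.0))]
5 4
```

```bash
python3 - <<'E'
from h import *
S,T=cam("side"),cam("top")
cv2.imwrite("pics/y.png",np.vstack([np.hstack([cv2.resize(S["img"][210:250,215:285,::-1],None,fx=5.5,fy=5.5,interpolation=2),cv2.resize(T["img"][165:205,195:265,::-1],None,fx=5.5,fy=5.5,interpolation=2)]),
np.hstack([cv2.resize(S["img"][130:190,205:310,::-1],(385,220),interpolation=2),cv2.resize(T["img"][130:245,280:430,::-1],(385,220),interpolation=2)])]))
E
```

```text
(no output)
```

View pics/y.png

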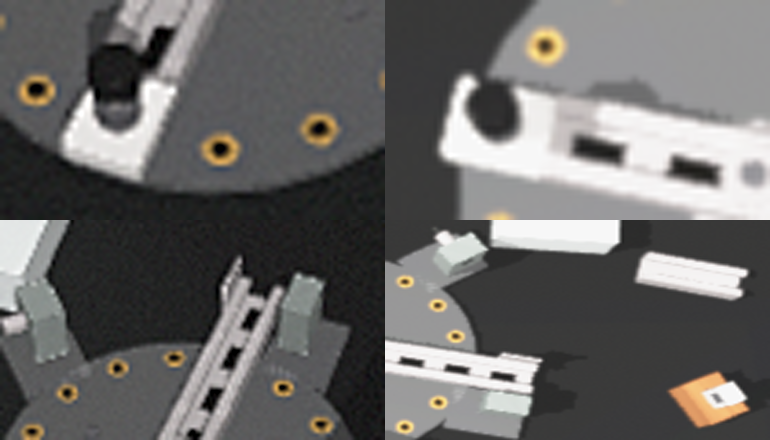

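The crops show the knob at side px (235.9,223.1) and top px (214.5,184.5). The brass rings can give the pivot and hole phase precisely.

```bash
python3 - <<'E'
from h import *
from scipy.optimize import least_squares
S,T=cam("side"),cam("top")
print("knob",*tri(S,(235.9,223.1),T,(214.5,184.5)))
for c in(S,T):
    hsv=cv2.cvtColor(c["img"],cv2.COLOR_RGB2HSV); m=cv2.inRange(hsv,(10,90,90),(28,255,255)); m=cv2.dilate(m,np.ones((3,3)))
    P=[]
    for k in cv2.findContours(m,0,2)[0]:
        (u,v),(w,h),_=cv2.minAreaRect(k)
        p=onz(c,u,v,.010)[:2]
        if abs(np.hypot(*(p-[.55,0]))-.13)<.012 and 3<min(w,h) and max(w,h)<14:P.append(p)
    P=np.array(P); 
    f=lambda x:np.r_[np.hypot(*(P-x[:2]).T)-.13]
    r=least_squares(f,[.55,0]).x; a=np.degrees(np.arctan2(*(P-r).T[::-1])); ph=np.degrees(np.angle(np.mean(np.exp(1j*np.radians(a*16)))))/16
    f2=lambda x:(P-x[:2]-x[3]*np.c_[np.cos(np.radians(x[2]+22.5*np.round((a-ph)/22.5))),np.sin(np.radians(x[2]+22.5*np.round((a-ph)/22.5)))]).ravel()
    s=least_squares(f2,[*r,ph,.13]); print(len(P),s.x, "rms mm",np.sqrt(np.mean(s.fun**2))*1e3)
E
```

```text
knob [0.58046417 0.12762623 0.05728021] 0.001536215536496566
14 [5.46856481e-01 6.93059493e-03 7.80636486e+00 1.29854238e-01] rms mm 0.7920110914132766
14 [5.47339878e-01 2.29381213e-03 7.83379382e+00 1.30281061e-01] rms mm 0.5171618538548155
```

```bash
cat >> h.py <<'E'
def plan(xyz,yaw,n=None):
    """print n equal rows (tool frame) to bring TCP to xyz with closing line at world yaw (deg, mod 180)"""
    o=sensors.get_obs(); Rm=R.from_quat(o["tool_rot"]).as_matrix(); y=Rm[:,1]; y0=np.degrees(np.arctan2(y[1],y[0]))
    w=(yaw-y0+90)%180-90; d=np.array(xyz)-o["position"]
    n=n or int(max(np.ceil(np.linalg.norm(d)/.040),np.ceil(abs(w)/6.8),1)); 
    # shift in the frame before each turn
    tl=np.degrees(np.arctan2(Rm[1,0],Rm[0,0]))
    print("n",n,"yaw0 %.1f turn %.1f"%(y0,w),"tilt",np.round(Rm[2,:2],4),"pos",np.round(o["position"],4))
    for i in range(n):
        a=np.radians(tl+w*i/n); X=np.array([np.cos(a),np.sin(a)]); Y=np.array([np.sin(a),-np.cos(a)])
        print([round(float(v),1) for v in (X@d[:2]/n*1e3,Y@d[:2]/n*1e3,-d[2]/n*1e3)]+[0,0,round(float(-np.radians(w)/n),4)])
E
python3 -c "
from h import *
plan((.579,.131,.15),-14.7)"
```

```text
n 14 yaw0 65.8 turn -80.5 tilt [ 0.     -0.0001] pos [0.2558 0.5702 0.2445]
[-33.9, -19.2, 6.8, 0, 0, 0.1004]
[-35.7, -15.7, 6.8, 0, 0, 0.1004]
[-37.0, -12.0, 6.8, 0, 0, 0.1004]
[-38.1, -8.3, 6.8, 0, 0, 0.1004]
[-38.7, -4.4, 6.8, 0, 0, 0.1004]
[-38.9, -0.5, 6.8, 0, 0, 0.1004]
[-38.8, 3.4, 6.8, 0, 0, 0.1004]
[-38.3, 7.3, 6.8, 0, 0, 0.1004]
[-37.3, 11.1, 6.8, 0, 0, 0.1004]
[-36.0, 14.8, 6.8, 0, 0, 0.1004]
[-34.4, 18.3, 6.8, 0, 0, 0.1004]
[-32.4, 21.7, 6.8, 0, 0, 0.1004]
[-30.0, 24.8, 6.8, 0, 0, 0.1004]
[-27.4, 27.7, 6.8, 0, 0, 0.1004]
```

Emit:
{"method": "drive_tool", "body": {
  "deltas": [
    [[-33.9,-19.2,6.8,0,0,0.1],[-35.7,-15.7,6.8,0,0,0.1],[-37,-12,6.8,0,0,0.1],[-38.1,-8.3,6.8,0,0,0.1],[-38.7,-4.4,6.8,0,0,0.1],[-38.9,-0.5,6.8,0,0,0.1],[-38.8,3.4,6.8,0,0,0.1],[-38.3,7.3,6.8,0,0,0.1]]
  ],
  "gripper": 100
}}

```text
time: 1.17
position: [0.4418, 0.3179, 0.1901]
tool_rot: [0.576, 0.818, 0.0, 0.0]
ft_force: [0.4, 0.2, 0.5]
grip_width: 0.0869
grip_force: 0.0
```

Emit:
{"method": "drive_tool", "body": {
  "deltas": [
    [[-37.3,11.1,6.8,0,0,0.1],[-36,14.8,6.8,0,0,0.1],[-34.4,18.3,6.8,0,0,0.1],[-32.4,21.7,6.8,0,0,0.1],[-30,24.8,6.8,0,0,0.1],[-27.4,27.7,6.8,0,0,0.1],[0,0,0,0,0,0],[0,0,0,0,0,0]]
  ]
}}

```text
time: 1.83
position: [0.5816, 0.1296, 0.1489]
tool_rot: [0.791, 0.612, 0.0, 0.0]
ft_force: [-0.8, -0.4, -0.3]
grip_width: 0.0871
grip_force: 0.0
```

```bash
python3 - <<'E'
from h import *
plan((.579,.131,.10),-14.7)
S,T=cam("side"),cam("top")
p=sensors.get_obs()["position"]
print([proj(c,p+[0,0,-.022]) for c in(S,T)])
cv2.imwrite("pics/z.png",np.hstack([cv2.resize(S["img"][165:265,190:290,::-1],None,fx=4,fy=4,interpolation=2),cv2.resize(T["img"][130:230,160:260,::-1],None,fx=4,fy=4,interpolation=2)]))
E
```

```text
n 2 yaw0 -14.6 turn -0.1 tilt [0.0001 0.0002] pos [0.5816 0.1296 0.1489]
[0.3, -1.4, 24.5, 0, 0, 0.0009]
[0.3, -1.4, 24.5, 0, 0, 0.0009]
[array([234.46660746, 208.59189425]), array([209.53104276, 178.53358195])]
```

View pics/z.png

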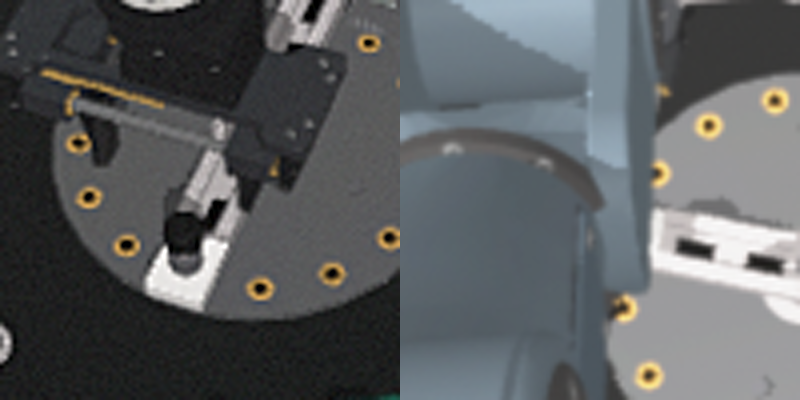

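The side view shows the open fingers straddling above the knob; the top view is blocked by the arm. Both cameras agree on the knob's tangential place, so I go down and close.

Emit:
{"method": "drive_tool", "body": {
  "deltas": [
    [[0.3,-0.5,20,0,0,0],[0.3,-0.5,20,0,0,0],[0.2,-0.5,20,0,0,0],[0,0,19,0,0,0],[0,0,0,0,0,0],[0,0,0,0,0,0]]
  ]
}}

```text
time: 2.43
position: [0.5774, 0.1344, 0.07]
tool_rot: [0.789, 0.614, -0.001, -0.001]
ft_force: [-0.2, 0.7, 0.2]
grip_width: 0.0867
grip_force: 0.0
```

Emit:
{"method": "drive_tool", "body": {
  "deltas": [
    [[0,0,0,0,0,0],[0,0,0,0,0,0],[0,0,0,0,0,0],[0,0,0,0,0,0],[0,0,0,0,0,0],[0,0,0,0,0,0],[0,0,0,0,0,0],[0,0,0,0,0,0]]
  ],
  "gripper": 0,
  "squeeze": 30
}}

```text
time: 3.1
position: [0.579, 0.1329, 0.0704]
tool_rot: [0.79, 0.613, 0.0, 0.0]
ft_force: [0.9, -0.5, 0.4]
grip_width: 0.0419
grip_force: 0.0
```

Emit:
{"method": "drive_tool", "body": {
  "deltas": [
    [[0,0,0,0,0,0],[0,0,0,0,0,0],[0,0,0,0,0,0],[0,0,0,0,0,0],[0,0,0,0,0,0],[0,0,0,0,0,0],[0,0,0,0,0,0]]
  ]
}}

```text
time: 3.68
position: [0.5797, 0.1328, 0.0704]
tool_rot: [0.79, 0.613, 0.001, 0.001]
ft_force: [3.7, -1.3, -2.2]
grip_width: 0.0267
grip_force: 30.0
```

```bash
python3 -c "
from h import *
o=sensors.get_obs();print(o['position'],o['ft_force'],o['moment'],o['grip_force'],o['grip_width'])"
```

```text
[0.5797093  0.1328236  0.07042856] [ 3.66773353 -1.30639056 -2.16081268] [-0.26210763 -0.44730778  0.03491618] 29.999728819238953 0.026728776897114646
```

Emit:
{"method": "drive_tool", "body": {
  "deltas": [
    [[0,0,-3,0,0,0],[0,0,-3,0,0,0],[0,0,-3,0,0,0],[0,0,-3.5,0,0,0],[0,0,0,0,0,0],[0,0,0,0,0,0]]
  ]
}}

```text
time: 4.18
position: [0.5776, 0.1333, 0.0823]
tool_rot: [0.79, 0.613, -0.001, -0.001]
ft_force: [0.6, 2.2, -11.6]
grip_width: 0.027
grip_force: 30.0
```

Emit:
{"method": "drive_tool", "body": {
  "deltas": [
    [[-0.2,-6.4,0,0,0,-0.0491],[-0.2,-6.4,0,0,0,-0.0491],[-0.2,-6.4,0,0,0,-0.0491],[-0.2,-6.4,0,0,0,-0.0491],[-0.2,-6.4,0,0,0,-0.0491],[-0.2,-6.4,0,0,0,-0.0491],[-0.2,-6.4,0,0,0,-0.0491],[-0.2,-6.4,0,0,0,-0.0491]]
  ]
}}

```text
time: 4.85
position: [0.5269, 0.1351, 0.0825]
tool_rot: [0.654, 0.756, -0.001, -0.001]
ft_force: [1.5, -2.0, -10.2]
grip_width: 0.0261
grip_force: 30.0
```

Emit:
{"method": "drive_tool", "body": {
  "deltas": [
    [[0,0,0,0,0,0],[0,0,0,0,0,0],[0,0,0,0,0,0]]
  ]
}}

```text
time: 5.1
position: [0.5277, 0.1352, 0.0826]
tool_rot: [0.656, 0.755, -0.001, -0.0]
ft_force: [-0.2, -2.8, -9.9]
grip_width: 0.0267
grip_force: 30.0
```

```bash
python3 - <<'E'
from h import *
o=sensors.get_obs();p=o["position"];print(p,o['ft_force'])
for c in ([.5469,.0046],[.5474,.0023],[.5469,.0069]): print(np.degrees(np.arctan2(p[1]-c[1],p[0]-c[0])),np.hypot(p[1]-c[1],p[0]-c[0]))
plan(p,97.82-90)
S=cam("side"); save(S,"s2.png",150,120,200,150,4)
E
```

```text
[0.52771294 0.13524614 0.08264646] [-0.22117703 -2.83450338 -9.90871677]
98.35489474902096 0.13204755241880825
98.42331665902829 0.1343958905100591
98.50244732127132 0.12977239258294906
n 1 yaw0 8.0 turn -0.2 tilt [ 0.     -0.0015] pos [0.5277 0.1352 0.0826]
[0.0, 0.0, -0.0, 0, 0, 0.0038]
```

View pics/s2.png

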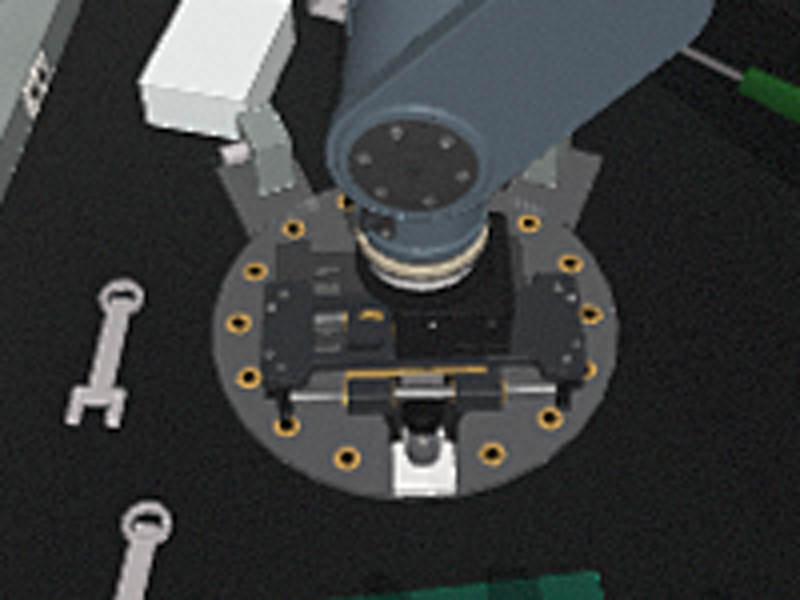

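The beam has swung with the gripper to about the middle hole (side view, bracket between holes at crop 345,457 and 490,453). I lower now, with a 1 mm back correction.

Emit:
{"method": "drive_tool", "body": {
  "deltas": [
    [[0,0.5,0,0,0,0],[0,0.4,2,0,0,0],[0,0,2,0,0,0],[0,0,2,0,0,0],[0,0,2,0,0,0],[0,0,2,0,0,0],[0,0,2,0,0,0],[0,0,0,0,0,0]]
  ]
}}

```text
time: 5.82
position: [0.5289, 0.1355, 0.0707]
tool_rot: [0.655, 0.755, -0.0, -0.0]
ft_force: [-0.9, -1.9, -5.4]
grip_width: 0.0263
grip_force: 30.0
```

Emit:
{"method": "drive_tool", "body": {
  "deltas": [
    [[0,0,0,0,0,0],[0,0,0,0,0,0],[0,0,0,0,0,0]]
  ]
}}

```text
time: 6.07
position: [0.529, 0.1355, 0.071]
tool_rot: [0.655, 0.755, -0.0, 0.0]
ft_force: [-1.9, -3.7, -6.6]
grip_width: 0.027
grip_force: 30.0
```

Emit:
{"method": "drive_tool", "body": {
  "deltas": [
    [[0,0,0,0,0,0],[0,0,0,0,0,0],[0,0,0,0,0,0],[0,0,-20,0,0,0],[0,0,-35,0,0,0],[0,-10,-35,0,0,0],[0,0,0,0,0,0],[0,0,0,0,0,0]]
  ],
  "gripper": 70
}}

```text
time: 6.73
position: [0.5209, 0.1346, 0.1638]
tool_rot: [0.655, 0.756, 0.003, 0.003]
ft_force: [0.3, 0.0, -0.1]
grip_width: 0.06
grip_force: 0.0
```

```bash
cat >> h.py <<'E'
def studs(S,T):
    ws=(228,262),(312,335); 
    def dark(c,lo,hi,z,eq):
        I=cv2.resize(c["img"][lo[1]:hi[1],lo[0]:hi[0]].astype(np.float32),None,fx=4,fy=4,interpolation=2)
        m=((I[...,1]-I[...,0]<eq)&(I.max(2)<75)).astype(np.uint8); m=cv2.morphologyEx(m,cv2.MORPH_OPEN,np.ones((11,11)))
        o=[]
        for k in cv2.findContours(m,0,1)[0]:
            if 50*16<cv2.contourArea(k)<500*16:
                M=cv2.moments(k); o.append(((M["m10"]/M["m00"]+.5)/4+lo[0]-.5,(M["m01"]/M["m00"]+.5)/4+lo[1]-.5,(k[:,0]+.5)/4+np.array(lo)-.5))
        return o
    bs,bt=dark(S,*ws,0,8),dark(T,(118,190),(192,265),0,12)
    print(len(bs),len(bt))
    for t in bt:
        if not bs: break
        (P,e),s=min(((tri(S,s[:2],T,t[:2]),s) for s in bs),key=lambda r:r[0][1]+abs(r[0][0][2]-.036))
        if e<.008: print(np.round(P,4),round(e,4),"S0385",np.round(onz(S,*s[:2],.0385)[:2],4),"T0385",np.round(onz(T,*t[:2],.0385)[:2],4),"\n  T",hulledges(T,t[2],.0555)[:3],"\n  S",hulledges(S,s[2],.0555)[:3])
E
python3 - <<'E'
from h import *
S,T=cam("side"),cam("top")
studs(S,T)
print(sensors.get_obs()["position"])
print("mat",S["img"][290,262],T["img"][205,150],"stud",S["img"][275,276])
cv2.imwrite("pics/w.png",np.hstack([cv2.resize(S["img"][165:345,200:320,::-1],None,fx=3.2,fy=3.2,interpolation=2),cv2.resize(T["img"][140:270,110:240,::-1],(415,576),interpolation=2)]))
E
```

```text
6 1
[0.51924004 0.1343611  0.16117384]
mat [24 73 59] [98 97 97] stud [21 18 20]
```

View pics/w.png

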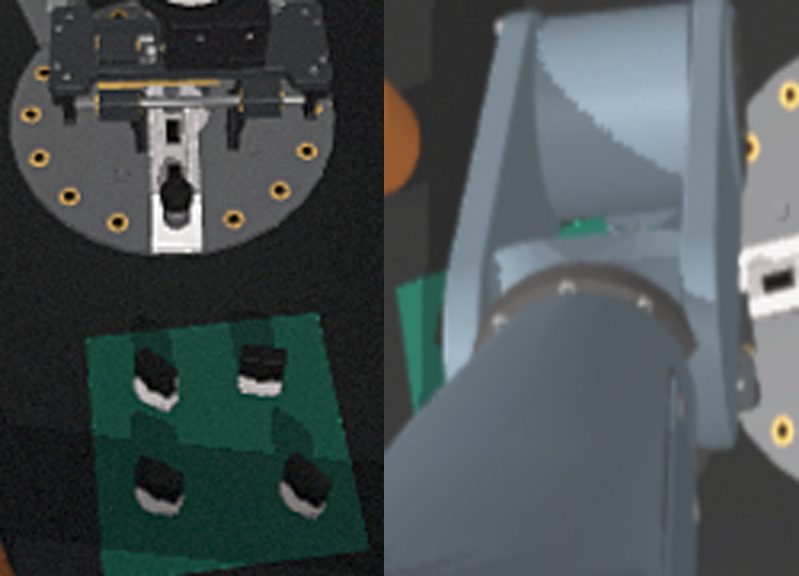

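The side view shows the four studs unmoved; the top view is blocked by the arm, so I reuse the first top picture for the studs.

```bash
python3 - <<'E'
s=open('h.py').read()
s=s.replace('''m=((I[...,1]-I[...,0]<eq)&(I.max(2)<75))''','''I=cv2.GaussianBlur(I,(0,0),2.5); m=((I[...,1]<1.25*I[...,0]+4)&(I.max(2)<eq))''').replace("ws,0,8)","ws,0,48)").replace("(192,265),0,12)","(192,265),0,75)")
open('h.py','w').write(s)
E
python3 - <<'E'
from h import *
S,T=cam("side"),cam("top")
print("now-initial side diff on mat", np.abs(S["img"][262:335,228:312].astype(int)-cv2.imread("pics/side0.png")[262:335,228:312,::-1]).max(2).__gt__(40).sum())
S["img"]=cv2.imread("pics/side0.png")[:,:,::-1];T["img"]=cv2.imread("pics/top0.png")[:,:,::-1]
studs(S,T)
E
```

```text
now-initial side diff on mat 1
6 8
[ 0.384   0.2373 -0.0087] 0.0031 S0385 [0.3874 0.2606] T0385 [0.3831 0.2272] 
  T [(91, 102, np.float64(0.42)), (88, 88, np.float64(0.18)), (26, 180, np.float64(0.98))] 
  S [(125, 90, np.float64(0.26)), (123, 102, np.float64(0.45)), (28, 6, np.float64(0.97))]
[0.4138 0.3473 0.0349] 0.0003 S0385 [0.4139 0.3486] T0385 [0.4136 0.3461] 
  T [(21, 142, np.float64(0.9)), (16, 83, np.float64(0.12)), (15, 166, np.float64(1.0))] 
  S [(24, 143, np.float64(0.89)), (18, 177, np.float64(1.0)), (16, 85, np.float64(0.12))]
[0.4503 0.2604 0.0342] 0.0008 S0385 [0.45   0.2626] T0385 [0.4502 0.2593] 
  T [(28, 179, np.float64(0.92)), (18, 2, np.float64(0.9)), (14, 77, np.float64(0.23))] 
  S [(29, 179, np.float64(1.0)), (22, 87, np.float64(0.01)), (21, 89, np.float64(0.03))]
[0.5184 0.358  0.0343] 0.0008 S0385 [0.5178 0.3596] T0385 [0.518  0.3565] 
  T [(16, 179, np.float64(0.91)), (14, 157, np.float64(1.0)), (12, 179, np.float64(0.92))] 
  S [(18, 89, np.float64(0.17)), (15, 154, np.float64(0.83)), (14, 179, np.float64(0.99))]
[0.53   0.2769 0.035 ] 0.0001 S0385 [0.5296 0.2786] T0385 [0.5293 0.276 ] 
  T [(15, 74, np.float64(0.38)), (14, 140, np.float64(1.0)), (14, 67, np.float64(0.27))] 
  S [(23, 147, np.float64(0.77)), (17, 95, np.float64(0.08)), (17, 94, np.float64(0.08))]
[ 0.5379  0.2112 -0.0032] 0.0079 S0385 [0.5309 0.2339] T0385 [0.5335 0.203 ] 
  T [(113, 12, np.float64(0.55)), (109, 180, np.float64(0.72)), (28, 88, np.float64(0.69))] 
  S [(142, 13, np.float64(0.99)), (142, 6, np.float64(1.0)), (20, 99, np.float64(0.0))]
```

```bash
python3 -c "
from h import *
plan((.530,.277,.11),52)"
```

```text
n 7 yaw0 8.1 turn 43.9 tilt [ 0.0003 -0.0016] pos [0.5186 0.1342 0.16  ]
[20.0, 4.5, 7.1, 0, 0, -0.1094]
[19.4, 6.6, 7.1, 0, 0, -0.1094]
[18.5, 8.7, 7.1, 0, 0, -0.1094]
[17.4, 10.7, 7.1, 0, 0, -0.1094]
[16.2, 12.5, 7.1, 0, 0, -0.1094]
[14.7, 14.2, 7.1, 0, 0, -0.1094]
[13.1, 15.7, 7.1, 0, 0, -0.1094]
```

Emit:
{"method": "drive_tool", "body": {
  "deltas": [
    [[20,4.5,7,0,0,-0.1094],[19.4,6.6,7,0,0,-0.1094],[18.5,8.7,7,0,0,-0.1094],[17.4,10.7,7,0,0,-0.1094],[16.2,12.5,7,0,0,-0.1094],[14.7,14.2,7,0,0,-0.1094],[13.1,15.7,7,0,0,-0.1094],[0,0,0,0,0,0]]
  ],
  "gripper": 55
}}

```text
time: 7.6
position: [0.5294, 0.2797, 0.109]
tool_rot: [0.323, 0.946, -0.0, -0.001]
ft_force: [-0.4, -1.1, 0.6]
grip_width: 0.0481
grip_force: 0.0
```

Emit:
{"method": "drive_tool", "body": {
  "deltas": [
    [[0,0,0,0,0,0],[0,0,0,0,0,0],[0,0,0,0,0,0]]
  ]
}}

```text
time: 7.85
position: [0.5302, 0.2759, 0.1116]
tool_rot: [0.326, 0.945, -0.0, -0.0]
ft_force: [-0.7, -0.1, 0.3]
grip_width: 0.0479
grip_force: 0.0
```

```bash
python3 - <<'E'
from h import *
plan((.530,.277,.047),52)
S=cam("side"); p=sensors.get_obs()["position"]; print(proj(S,p+[0,0,-.022]))
save(S,"s4.png",200,230,130,100,4)
E
```

```text
n 2 yaw0 51.9 turn 0.1 tilt [ 0.0004 -0.001 ] pos [0.5302 0.2759 0.1116]
[0.4, 0.4, 32.3, 0, 0, -0.0009]
[0.4, 0.4, 32.3, 0, 0, -0.0009]
[247.50036364 270.03239329]
```

View pics/s4.png

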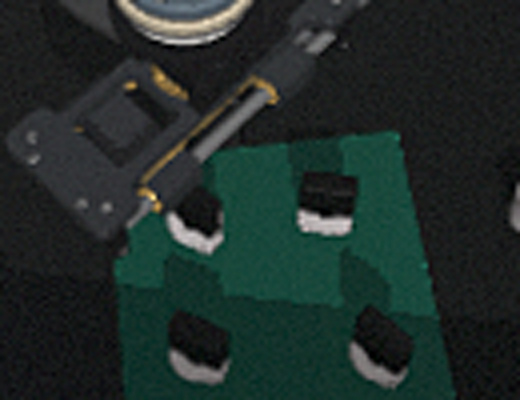

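The gripper is over the upper-left stud, closing line across its wing (crop 195,215). Descend and grip.

Emit:
{"method": "drive_tool", "body": {
  "deltas": [
    [[0.4,0.4,20,0,0,0],[0.4,0.4,20,0,0,0],[0,0,16,0,0,0],[0,0,8.5,0,0,0],[0,0,0,0,0,0],[0,0,0,0,0,0]]
  ]
}}

```text
time: 8.4
position: [0.5304, 0.2775, 0.0474]
tool_rot: [0.326, 0.945, -0.0, -0.0]
ft_force: [0.3, -0.8, 0.3]
grip_width: 0.048
grip_force: 0.0
```

Emit:
{"method": "drive_tool", "body": {
  "deltas": [
    [[0,0,0,0,0,0],[0,0,0,0,0,0],[0,0,0,0,0,0],[0,0,0,0,0,0],[0,0,0,0,0,0],[0,0,0,0,0,0],[0,0,0,0,0,0],[0,0,0,0,0,0]]
  ],
  "gripper": 0,
  "squeeze": 20
}}

```text
time: 9.07
position: [0.5302, 0.2781, 0.0476]
tool_rot: [0.326, 0.946, 0.0, -0.0]
ft_force: [-1.3, -0.2, 2.3]
grip_width: 0.0137
grip_force: 20.0
```

Emit:
{"method": "drive_tool", "body": {
  "deltas": [
    [[0,0,0,0,0,0],[0,0,0,0,0,0]]
  ]
}}

```text
time: 9.23
position: [0.5302, 0.278, 0.0476]
tool_rot: [0.326, 0.946, -0.0, -0.0]
ft_force: [-1.2, -0.2, 2.9]
grip_width: 0.0136
grip_force: 20.0
```

```bash
python3 - <<'E'
from h import *
plan((.5527,-.037,.16),7.8)
E
```

```text
n 9 yaw0 52.0 turn -44.2 tilt [ 0. -0.] pos [0.5302 0.278  0.0476]
[-23.5, -26.0, -12.5, 0, 0, 0.0857]
[-25.7, -23.9, -12.5, 0, 0, 0.0857]
[-27.6, -21.6, -12.5, 0, 0, 0.0857]
[-29.4, -19.2, -12.5, 0, 0, 0.0857]
[-30.9, -16.6, -12.5, 0, 0, 0.0857]
[-32.2, -13.9, -12.5, 0, 0, 0.0857]
[-33.3, -11.1, -12.5, 0, 0, 0.0857]
[-34.1, -8.2, -12.5, 0, 0, 0.0857]
[-34.7, -5.3, -12.5, 0, 0, 0.0857]
```

Emit:
{"method": "drive_tool", "body": {
  "deltas": [
    [[0,0,-20,0,0,0],[0,0,-36,0,0,0],[0,0,-36,0,0,0],[0,0,-20,0,0,0],[-23.5,-26,0,0,0,0.0857],[-25.7,-23.9,0,0,0,0.0857],[-27.6,-21.6,0,0,0,0.0857],[-29.4,-19.2,0,0,0,0.0857]]
  ]
}}

```text
time: 9.9
position: [0.5399, 0.137, 0.1592]
tool_rot: [0.483, 0.875, -0.0, 0.0]
ft_force: [0.1, -0.5, -0.8]
grip_width: 0.0137
grip_force: 20.0
```

Emit:
{"method": "drive_tool", "body": {
  "deltas": [
    [[-30.9,-16.6,0,0,0,0.0857],[-32.2,-13.9,0,0,0,0.0857],[-33.3,-11.1,0,0,0,0.0857],[-34.1,-8.2,0,0,0,0.0857],[-34.7,-5.3,0,0,0,0.0857],[0,0,0,0,0,0],[0,0,0,0,0,0],[0,0,0,0,0,0]]
  ]
}}

```text
time: 10.57
position: [0.5522, -0.0367, 0.1589]
tool_rot: [0.657, 0.754, -0.0, -0.001]
ft_force: [-0.2, -0.3, -2.2]
grip_width: 0.0134
grip_force: 20.0
```

```bash
python3 - <<'E'
from h import *
plan((.5527,-.037,.09),7.8)
S,T=cam("side"),cam("top")
cv2.imwrite("pics/v.png",np.hstack([cv2.resize(S["img"][120:240,190:310,::-1],None,fx=3.3,fy=3.3,interpolation=2),cv2.resize(T["img"][130:250,200:320,::-1],None,fx=3.3,fy=3.3,interpolation=2)]))
E
```

```text
n 2 yaw0 7.8 turn 0.0 tilt [ 0.0011 -0.0013] pos [ 0.5522 -0.0367  0.1589]
[-0.2, 0.2, 34.4, 0, 0, -0.0001]
[-0.2, 0.2, 34.4, 0, 0, -0.0001]
```

View pics/v.png

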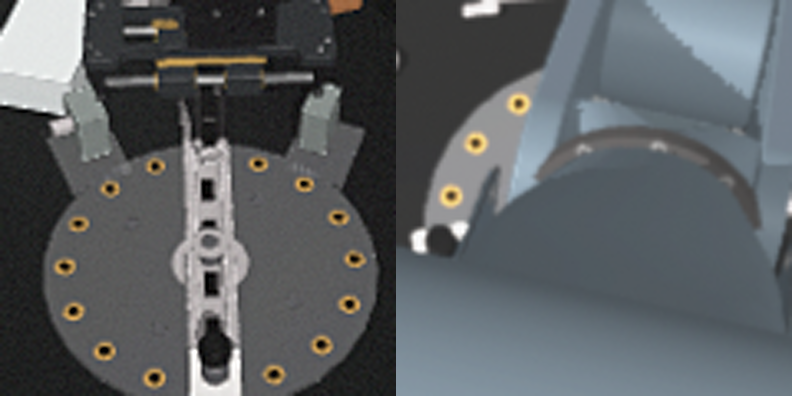

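The side view shows the stud hanging over the beam line (crop 212,145) with the beam midway between its stops. Descend.

Emit:
{"method": "drive_tool", "body": {
  "deltas": [
    [[0,0.5,25,0,0,0],[0,0,25,0,0,0],[0,0,18,0,0,0],[0,0,0,0,0,0],[0,0,0,0,0,0],[0,0,0,0,0,0],[0,0,0,0,0,0],[0,0,0,0,0,0]]
  ]
}}

```text
time: 11.33
position: [0.5543, -0.0368, 0.0927]
tool_rot: [0.657, 0.754, 0.001, 0.001]
ft_force: [0.6, -0.1, -1.6]
grip_width: 0.0137
grip_force: 20.0
```

Emit:
{"method": "drive_tool", "body": {
  "deltas": [
    [[0,0,3,0,0,0],[0,0,3,0,0,0],[0,0,3,0,0,0],[0,0,3,0,0,0],[0,0,0,0,0,0],[0,0,0,0,0,0]]
  ]
}}

```text
time: 11.83
position: [0.5531, -0.0368, 0.079]
tool_rot: [0.657, 0.754, -0.0, -0.0]
ft_force: [0.8, -0.2, -0.8]
grip_width: 0.0138
grip_force: 20.0
```

Emit:
{"method": "drive_tool", "body": {
  "deltas": [
    [[0,0,3,0,0,0],[0,0,3,0,0,0],[0,0,3,0,0,0],[0,0,2.5,0,0,0],[0,0,0,0,0,0],[0,0,0,0,0,0]]
  ]
}}

```text
time: 12.33
position: [0.5532, -0.0368, 0.0676]
tool_rot: [0.657, 0.754, -0.0, -0.0]
ft_force: [-0.5, -0.2, -1.3]
grip_width: 0.0141
grip_force: 20.0
```

Emit:
{"method": "drive_tool", "body": {
  "deltas": [
    [[0,0,1,0,0,0],[0,0,1,0,0,0],[0,0,0,0,0,0],[0,0,0,0,0,0]]
  ]
}}

```text
time: 12.67
position: [0.5535, -0.0369, 0.0661]
tool_rot: [0.657, 0.754, 0.0, 0.0]
ft_force: [-0.1, -0.1, 1.2]
grip_width: 0.0137
grip_force: 20.0
```

Emit:
{"method": "drive_tool", "body": {
  "deltas": [
    [[0,0,0,0,0,-0.12],[0,0,0,0,0,-0.12],[0,0,0,0,0,-0.12],[0,0,0,0,0,-0.12],[0,0,0,0,0,-0.12],[0,0,0,0,0,-0.12],[0,0,0,0,0,0],[0,0,0,0,0,0]]
  ]
}}

```text
time: 13.33
position: [0.5536, -0.0369, 0.0661]
tool_rot: [0.351, 0.936, 0.0, 0.0]
ft_force: [-0.3, -0.1, 0.7]
grip_width: 0.014
grip_force: 20.0
```

Emit:
{"method": "drive_tool", "body": {
  "deltas": [
    [[0,0,0,0,0,-0.12],[0,0,0,0,0,-0.12],[0,0,0,0,0,-0.12],[0,0,0,0,0,-0.12],[0,0,0,0,0,-0.12],[0,0,0,0,0,-0.12],[0,0,0,0,0,-0.1308],[0,0,0,0,0,0]]
  ]
}}

```text
out of range: row 7 has -0.1308, outside -0.125 to 0.125
```

Emit:
{"method": "drive_tool", "body": {
  "deltas": [
    [[0,0,0,0,0,0],[0,0,0,0,0,0],[0,0,0,0,0,0]]
  ]
}}

```text
time: 13.58
position: [0.5536, -0.0369, 0.066]
tool_rot: [0.35, 0.937, 0.0, 0.0]
ft_force: [-0.0, -0.4, 2.4]
grip_width: 0.0138
grip_force: 20.0
```

```bash
python3 - <<'E'
from h import *
plan((.5527,-.037,.065),97.8)
E
```

```text
n 8 yaw0 49.0 turn 48.8 tilt [-0.0005  0.0002] pos [ 0.5536 -0.0369  0.066 ]
[0.1, -0.1, 0.1, 0, 0, -0.1065]
[0.1, -0.1, 0.1, 0, 0, -0.1065]
[0.1, -0.1, 0.1, 0, 0, -0.1065]
[0.1, -0.1, 0.1, 0, 0, -0.1065]
[0.1, -0.0, 0.1, 0, 0, -0.1065]
[0.1, -0.0, 0.1, 0, 0, -0.1065]
[0.1, -0.0, 0.1, 0, 0, -0.1065]
[0.1, -0.0, 0.1, 0, 0, -0.1065]
```

Emit:
{"method": "drive_tool", "body": {
  "deltas": [
    [[0,0,0,0,0,-0.1065],[0,0,0,0,0,-0.1065],[0,0,0,0,0,-0.1065],[0,0,0,0,0,-0.1065],[0,0,0,0,0,-0.1065],[0,0,0,0,0,-0.1065],[0,0,0,0,0,-0.1065],[0,0,0,0,0,-0.1065]]
  ]
}}

```text
time: 14.25
position: [0.5535, -0.0368, 0.0661]
tool_rot: [-0.071, 0.997, -0.0, 0.0]
ft_force: [-0.1, -0.5, 2.5]
grip_width: 0.0141
grip_force: 20.0
```

Emit:
{"method": "drive_tool", "body": {
  "deltas": [
    [[0,0,0,0,0,0],[0,0,0,0,0,0],[0,0,0,0,0,0],[0,0,0,0,0,0]]
  ]
}}

```text
time: 14.58
position: [0.5535, -0.0368, 0.066]
tool_rot: [-0.068, 0.998, -0.0, 0.0]
ft_force: [-0.9, 0.0, 3.3]
grip_width: 0.0139
grip_force: 20.0
```

```bash
python3 - <<'E'
from h import *
plan((.5527,-.037,.065),97.8,1);o=sensors.get_obs();print(o["ft_force"],o["moment"],o["q"])
E
```

```text
n 1 yaw0 97.8 turn 0.0 tilt [-0.0004 -0.0001] pos [ 0.5535 -0.0368  0.066 ]
[0.8, -0.1, 1.0, 0, 0, -0.0005]
[-9.18045647e-01  1.44031994e-03  3.33578110e+00] [ 0.05430004 -0.01976987  0.01075332] [-2.67933713e-01  7.01945869e-01  1.74327105e+00  7.71381196e-05
  6.95939609e-01 -1.97447456e+00]
```

Emit:
{"method": "drive_tool", "body": {
  "deltas": [
    [[0,0,0,0,0,0],[0,0,0,0,0,0],[0,0,0,0,0,0],[0,0,0,0,0,0],[0,0,-20,0,0,0],[0,0,-35,0,0,0],[0,0,-35,0,0,0],[0,0,0,0,0,0]]
  ],
  "gripper": 38
}}

```text
time: 15.25
position: [0.5572, -0.0377, 0.1615]
tool_rot: [-0.069, 0.998, -0.002, 0.006]
ft_force: [1.0, -0.8, 0.8]
grip_width: 0.0327
grip_force: 0.0
```

```bash
cat >> h.py <<'E'
def sidestuds(S):
    I=cv2.resize(S["img"][255:340,222:318].astype(np.float32),None,fx=4,fy=4,interpolation=2); I=cv2.GaussianBlur(I,(0,0),2.5)
    m=cv2.morphologyEx(((I[...,1]<1.25*I[...,0]+4)&(I.max(2)<48)).astype(np.uint8),cv2.MORPH_OPEN,np.ones((11,11)))
    for k in cv2.findContours(m,0,1)[0]:
        if 60*16<cv2.contourArea(k)<260*16:
            M=cv2.moments(k);p=onz(S,(M["m10"]/M["m00"]+.5)/4+221.5,(M["m01"]/M["m00"]+.5)/4+254.5,.0385); print("side stud",np.round(p[:2]-[0,.0017],4), round(cv2.contourArea(k)/16))
E
python3 - <<'E'
from h import *
plan((.4138,.347,.15),55)
S=cam("side");sidestuds(S)
save(S,"s5.png",180,120,150,225,2.6)
E
```

```text
n 11 yaw0 97.9 turn -42.9 tilt [-0.0108 -0.0046] pos [ 0.5572 -0.0377  0.1615]
[8.1, 36.4, 1.0, 0, 0, 0.068]
[10.6, 35.8, 1.0, 0, 0, 0.068]
[13.0, 35.0, 1.0, 0, 0, 0.068]
[15.3, 34.0, 1.0, 0, 0, 0.068]
[17.6, 32.9, 1.0, 0, 0, 0.068]
[19.8, 31.6, 1.0, 0, 0, 0.068]
[21.9, 30.2, 1.0, 0, 0, 0.068]
[23.9, 28.7, 1.0, 0, 0, 0.068]
[25.8, 27.0, 1.0, 0, 0, 0.068]
[27.6, 25.1, 1.0, 0, 0, 0.068]
[29.2, 23.2, 1.0, 0, 0, 0.068]
side stud [0.4829 0.3548] 126
side stud [0.4136 0.3476] 133
side stud [0.4499 0.2608] 116
```

View pics/s5.png

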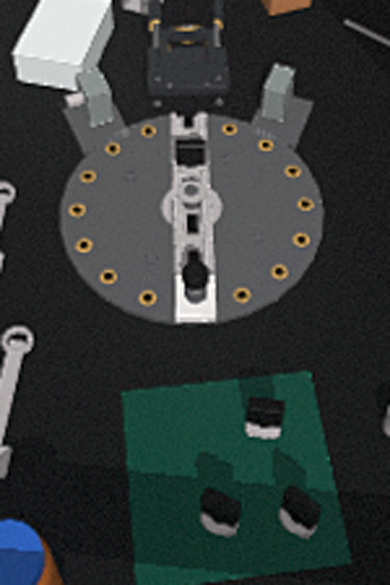

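The picture shows the first stud seated with its wing across the beam. One stud has been knocked to about (0.483, 0.355); the other two are unchanged. Taking the lower-right stud next.

Emit:
{"method": "drive_tool", "body": {
  "deltas": [
    [[8.1,36.4,1,0,0,0.068],[10.6,35.8,1,0,0,0.068],[13,35,1,0,0,0.068],[15.3,34,1,0,0,0.068],[17.6,32.9,1,0,0,0.068],[19.8,31.6,1,0,0,0.068],[21.9,30.2,1,0,0,0.068],[23.9,28.7,1,0,0,0.068]]
  ],
  "gripper": 55
}}

```text
time: 15.97
position: [0.4473, 0.2441, 0.1466]
tool_rot: [0.204, 0.979, -0.001, -0.001]
ft_force: [0.4, -0.9, -0.6]
grip_width: 0.0479
grip_force: 0.0
```

Emit:
{"method": "drive_tool", "body": {
  "deltas": [
    [[25.8,27,1,0,0,0.068],[27.6,25.1,1,0,0,0.068],[29.2,23.2,1,0,0,0.068],[0,0,20,0,0,0],[0,0,20,0,0,0],[0,0,0,0,0,0],[0,0,0,0,0,0],[0,0,0,0,0,0]]
  ]
}}

```text
time: 16.63
position: [0.41, 0.3474, 0.1047]
tool_rot: [0.301, 0.954, -0.0, -0.0]
ft_force: [-0.1, 0.5, 0.2]
grip_width: 0.0478
grip_force: 0.0
```

```bash
python3 - <<'E'
from h import *
plan((.4137,.3473,.0475),55)
S=cam("side");sidestuds(S)
E
```

```text
n 2 yaw0 55.0 turn 0.0 tilt [ 0.0004 -0.0008] pos [0.41   0.3474 0.1047]
[-1.5, 1.0, 28.6, 0, 0, -0.0002]
[-1.5, 1.0, 28.6, 0, 0, -0.0002]
side stud [0.3705 0.3567] 176
side stud [0.428  0.3343] 143
```

Emit:
{"method": "drive_tool", "body": {
  "deltas": [
    [[-1.5,1,20,0,0,0],[-1.5,1,20,0,0,0],[0,0,12,0,0,0],[0,0,5,0,0,0],[0,0,0,0,0,0],[0,0,0,0,0,0]]
  ]
}}

```text
time: 17.18
position: [0.4142, 0.3476, 0.0486]
tool_rot: [0.301, 0.954, 0.0, 0.0]
ft_force: [0.2, -1.0, 0.4]
grip_width: 0.0479
grip_force: 0.0
```

Emit:
{"method": "drive_tool", "body": {
  "deltas": [
    [[0,0,0,0,0,0],[0,0,0,0,0,0],[0,0,0,0,0,0],[0,0,0,0,0,0],[0,0,0,0,0,0],[0,0,0,0,0,0],[0,0,0,0,0,0],[0,0,0,0,0,0]]
  ],
  "gripper": 0,
  "squeeze": 20
}}

```text
time: 17.85
position: [0.4136, 0.3477, 0.048]
tool_rot: [0.301, 0.954, 0.0, 0.0]
ft_force: [-0.2, 0.4, 0.9]
grip_width: 0.0138
grip_force: 20.0
```

Emit:
{"method": "drive_tool", "body": {
  "deltas": [
    [[0,0,0,0,0,0],[0,0,0,0,0,0],[0,0,-20,0,0,0],[0,0,-36,0,0,0],[0,0,-36,0,0,0],[0,0,-22,0,0,0],[0,0,0,0,0,0],[0,0,0,0,0,0]]
  ]
}}

```text
time: 18.52
position: [0.4141, 0.348, 0.1629]
tool_rot: [0.3, 0.954, 0.001, 0.001]
ft_force: [-0.8, -0.7, -1.6]
grip_width: 0.0139
grip_force: 20.0
```

```bash
python3 - <<'E'
from h import *
plan((.5600,-.0846,.16),7.8)
E
```

```text
n 12 yaw0 55.0 turn -47.2 tilt [-0.0013  0.0025] pos [0.4141 0.348  0.1629]
[-30.6, -22.6, 0.2, 0, 0, 0.0687]
[-32.1, -20.4, 0.2, 0, 0, 0.0687]
[-33.4, -18.2, 0.2, 0, 0, 0.0687]
[-34.6, -15.8, 0.2, 0, 0, 0.0687]
[-35.6, -13.4, 0.2, 0, 0, 0.0687]
[-36.4, -10.9, 0.2, 0, 0, 0.0687]
[-37.1, -8.4, 0.2, 0, 0, 0.0687]
[-37.6, -5.8, 0.2, 0, 0, 0.0687]
[-37.9, -3.2, 0.2, 0, 0, 0.0687]
[-38.0, -0.6, 0.2, 0, 0, 0.0687]
[-38.0, 2.0, 0.2, 0, 0, 0.0687]
[-37.8, 4.6, 0.2, 0, 0, 0.0687]
```

Emit:
{"method": "drive_tool", "body": {
  "deltas": [
    [[-30.6,-22.6,0,0,0,0.0687],[-32.1,-20.4,0,0,0,0.0687],[-33.4,-18.2,0,0,0,0.0687],[-34.6,-15.8,0,0,0,0.0687],[-35.6,-13.4,0,0,0,0.0687],[-36.4,-10.9,0,0,0,0.0687],[-37.1,-8.4,0,0,0,0.0687],[-37.6,-5.8,0,0,0,0.0687]]
  ]
}}

```text
time: 19.18
position: [0.5095, 0.0576, 0.1597]
tool_rot: [0.55, 0.835, -0.001, -0.002]
ft_force: [0.5, 0.6, -0.8]
grip_width: 0.0143
grip_force: 20.0
```

Emit:
{"method": "drive_tool", "body": {
  "deltas": [
    [[-37.9,-3.2,0,0,0,0.0687],[-38,-0.6,0,0,0,0.0687],[-38,2,0,0,0,0.0687],[-37.8,4.6,0,0,0,0.0687],[0,0,0,0,0,0],[0,0,25,0,0,0],[0,0,25,0,0,0],[0,0,15,0,0,0]]
  ]
}}

```text
time: 19.85
position: [0.5569, -0.0843, 0.0929]
tool_rot: [0.658, 0.753, -0.001, -0.003]
ft_force: [-0.5, -0.5, -1.5]
grip_width: 0.0139
grip_force: 20.0
```

Emit:
{"method": "drive_tool", "body": {
  "deltas": [
    [[0,0,0,0,0,0],[0,0,0,0,0,0],[0,0,0,0,0,0],[0,0,0,0,0,0]]
  ]
}}

```text
time: 20.18
position: [0.5601, -0.0848, 0.0975]
tool_rot: [0.657, 0.754, 0.0, 0.001]
ft_force: [-0.3, 0.1, -0.6]
grip_width: 0.014
grip_force: 20.0
```

```bash
python3 - <<'E'
from h import *
plan((.5600,-.0846,.0665),7.8,1)
sidestuds(cam("side"))
E
```

```text
n 1 yaw0 7.8 turn -0.0 tilt [-0.0007  0.0013] pos [ 0.5601 -0.0848  0.0975]
[0.2, -0.1, 31.0, 0, 0, 0.0001]
side stud [0.4834 0.3549] 127
side stud [0.4499 0.2609] 116
```

Lower in, then the quarter turn.

Emit:
{"method": "drive_tool", "body": {
  "deltas": [
    [[0,0,8,0,0,0],[0,0,5,0,0,0],[0,0,4,0,0,0],[0,0,4,0,0,0],[0,0,4,0,0,0],[0,0,0,0,0,0],[0,0,0,0,0,0]]
  ]
}}

```text
time: 20.82
position: [0.5593, -0.0847, 0.0714]
tool_rot: [0.657, 0.753, -0.0, -0.0]
ft_force: [-0.3, 0.0, -1.5]
grip_width: 0.0139
grip_force: 20.0
```

Emit:
{"method": "drive_tool", "body": {
  "deltas": [
    [[0,0,2,0,0,0],[0,0,2,0,0,0],[0,0,1.5,0,0,0],[0,0,1,0,0,0],[0,0,0,0,0,0],[0,0,0,0,0,0]]
  ]
}}

```text
time: 21.32
position: [0.56, -0.0848, 0.0665]
tool_rot: [0.657, 0.754, 0.0, 0.001]
ft_force: [-0.6, 1.5, 5.6]
grip_width: 0.014
grip_force: 20.0
```

Emit:
{"method": "drive_tool", "body": {
  "deltas": [
    [[0,0,-0.3,0,0,-0.1208],[0,0,0,0,0,-0.1208],[0,0,0,0,0,-0.1208],[0,0,0,0,0,-0.1208],[0,0,0,0,0,-0.1208],[0,0,0,0,0,-0.1208],[0,0,0,0,0,-0.1208]]
  ]
}}

```text
time: 21.9
position: [0.5602, -0.0849, 0.0665]
tool_rot: [0.288, 0.958, 0.0, 0.001]
ft_force: [-1.2, 0.1, 3.1]
grip_width: 0.014
grip_force: 20.0
```

Emit:
{"method": "drive_tool", "body": {
  "deltas": [
    [[0,0,0,0,0,-0.1208],[0,0,0,0,0,-0.1208],[0,0,0,0,0,-0.1208],[0,0,0,0,0,-0.1208],[0,0,0,0,0,-0.1208],[0,0,0,0,0,-0.1208],[0,0,0,0,0,0],[0,0,0,0,0,0]]
  ]
}}

```text
time: 22.57
position: [0.5602, -0.0849, 0.0665]
tool_rot: [-0.066, 0.998, -0.0, 0.001]
ft_force: [-0.1, 0.7, 5.3]
grip_width: 0.014
grip_force: 20.0
```

```bash
python3 - <<'E'
from h import *
plan((.5600,-.0846,.0665),97.8,1);o=sensors.get_obs();print(o["ft_force"],o["moment"])
E
```

```text
n 1 yaw0 97.6 turn 0.2 tilt [-0.0016 -0.0007] pos [ 0.5602 -0.0849  0.0665]
[0.1, 0.3, -0.0, 0, 0, -0.0037]
[-0.10753008  0.67113311  5.33813492] [0.20025777 0.11382517 0.07606025]
```

Emit:
{"method": "drive_tool", "body": {
  "deltas": [
    [[0,0,0,0,0,0],[0,0,0,0,0,0],[0,0,0,0,0,0],[0,0,0,0,0,0],[0,0,-20,0,0,0],[0,0,-35,0,0,0],[0,0,-35,0,0,0],[0,0,0,0,0,0]]
  ],
  "gripper": 38
}}

```text
time: 23.23
position: [0.5634, -0.0861, 0.1614]
tool_rot: [-0.067, 0.998, -0.002, 0.005]
ft_force: [1.0, -0.3, 1.0]
grip_width: 0.0329
grip_force: 0.0
```

Emit:
{"method": "drive_tool", "body": {
  "deltas": [
    [[0,0,0,0,0,0],[0,0,0,0,0,0]]
  ]
}}

```text
time: 23.4
position: [0.559, -0.0846, 0.1553]
tool_rot: [-0.067, 0.998, 0.0, -0.0]
ft_force: [-0.1, -0.2, 0.5]
grip_width: 0.0327
grip_force: 0.0
```

```bash
python3 - <<'E'
from h import *
plan((.450,.261,.155),88)
S=cam("side");sidestuds(S)
for b in blobs(S,(222,255),(318,340),42): print(np.round(onz(S,b[0],b[1],.0385),3),hulledges(S,b[2],.0555)[:3])
E
```

```text
n 10 yaw0 97.7 turn -9.7 tilt [0.0007 0.0004] pos [ 0.559  -0.0846  0.1553]
[6.1, 35.7, 0.0, 0, 0, 0.017]
[6.8, 35.6, 0.0, 0, 0, 0.017]
[7.4, 35.5, 0.0, 0, 0, 0.017]
[8.0, 35.4, 0.0, 0, 0, 0.017]
[8.6, 35.2, 0.0, 0, 0, 0.017]
[9.2, 35.1, 0.0, 0, 0, 0.017]
[9.8, 34.9, 0.0, 0, 0, 0.017]
[10.3, 34.7, 0.0, 0, 0, 0.017]
[10.9, 34.6, 0.0, 0, 0, 0.017]
[11.5, 34.4, 0.0, 0, 0, 0.017]
side stud [0.4833 0.3544] 121
side stud [0.4499 0.2609] 116
[0.483 0.355 0.038] [(19, 153, np.float64(0.87)), (18, 152, np.float64(0.86)), (14, 172, np.float64(0.98))]
[0.45  0.262 0.039] [(23, 90, np.float64(0.07)), (22, 88, np.float64(0.01)), (21, 8, np.float64(0.99))]
```

Emit:
{"method": "drive_tool", "body": {
  "deltas": [
    [[6.1,35.7,0,0,0,0.017],[6.8,35.6,0,0,0,0.017],[7.4,35.5,0,0,0,0.017],[8,35.4,0,0,0,0.017],[8.6,35.2,0,0,0,0.017],[9.2,35.1,0,0,0,0.017],[9.8,34.9,0,0,0,0.017],[10.3,34.7,0,0,0,0.017]]
  ],
  "gripper": 55
}}

```text
time: 24.12
position: [0.47, 0.1929, 0.1539]
tool_rot: [0.001, 1.0, -0.0, -0.002]
ft_force: [0.3, -0.4, 0.5]
grip_width: 0.0477
grip_force: 0.0
```

Emit:
{"method": "drive_tool", "body": {
  "deltas": [
    [[10.9,34.6,0,0,0,0.017],[11.5,34.4,0,0,0,0.017],[0,0,20,0,0,0],[0,0,20,0,0,0],[0,0,0,0,0,0],[0,0,0,0,0,0],[0,0,0,0,0,0],[0,0,0,0,0,0]]
  ]
}}

```text
time: 24.78
position: [0.4509, 0.2605, 0.1161]
tool_rot: [0.018, 1.0, 0.0, 0.0]
ft_force: [1.3, -1.0, -0.2]
grip_width: 0.0481
grip_force: 0.0
```

```bash
python3 - <<'E'
from h import *
plan((.450,.261,.048),88,1)
sidestuds(cam("side"))
E
```

```text
n 1 yaw0 88.0 turn 0.0 tilt [-0.0006  0.0002] pos [0.4509 0.2605 0.1161]
[0.9, 0.5, 68.1, 0, 0, -0.0007]
side stud [0.4831 0.3549] 128
side stud [0.4452 0.2845] 103
side stud [0.4462 0.2317] 89
side stud [0.4434 0.2038] 75
```

Emit:
{"method": "drive_tool", "body": {
  "deltas": [
    [[0.9,0.5,25,0,0,0],[0,0,20,0,0,0],[0,0,15,0,0,0],[0,0,8,0,0,0],[0,0,0,0,0,0],[0,0,0,0,0,0]]
  ]
}}

```text
time: 25.33
position: [0.4498, 0.2613, 0.048]
tool_rot: [0.018, 1.0, 0.0, 0.0]
ft_force: [0.6, -0.3, 0.1]
grip_width: 0.0479
grip_force: 0.0
```

Emit:
{"method": "drive_tool", "body": {
  "deltas": [
    [[0,0,0,0,0,0],[0,0,0,0,0,0],[0,0,0,0,0,0],[0,0,0,0,0,0],[0,0,0,0,0,0],[0,0,0,0,0,0],[0,0,0,0,0,0],[0,0,0,0,0,0]]
  ],
  "gripper": 0,
  "squeeze": 20
}}

```text
time: 26.0
position: [0.4494, 0.2615, 0.0478]
tool_rot: [0.017, 1.0, 0.0, 0.0]
ft_force: [-0.2, -0.4, 2.8]
grip_width: 0.0139
grip_force: 20.0
```

Emit:
{"method": "drive_tool", "body": {
  "deltas": [
    [[0,0,0,0,0,0],[0,0,0,0,0,0],[0,0,-20,0,0,0],[0,0,-36,0,0,0],[0,0,-36,0,0,0],[0,0,-22,0,0,0],[0,0,0,0,0,0],[0,0,0,0,0,0]]
  ]
}}

```text
time: 26.67
position: [0.4499, 0.2616, 0.1626]
tool_rot: [0.017, 1.0, 0.0, 0.001]
ft_force: [-0.3, -0.6, -1.5]
grip_width: 0.014
grip_force: 20.0
```

```bash
python3 - <<'E'
from h import *
plan((.5668,-.1321,.16),7.8)
E
```

```text
n 12 yaw0 88.0 turn -80.2 tilt [-0.0025  0.0009] pos [0.4499 0.2616 0.1626]
[-10.9, -32.5, 0.2, 0, 0, 0.1167]
[-14.6, -31.0, 0.2, 0, 0, 0.1167]
[-18.1, -29.1, 0.2, 0, 0, 0.1167]
[-21.3, -26.8, 0.2, 0, 0, 0.1167]
[-24.3, -24.1, 0.2, 0, 0, 0.1167]
[-26.9, -21.1, 0.2, 0, 0, 0.1167]
[-29.2, -17.8, 0.2, 0, 0, 0.1167]
[-31.1, -14.3, 0.2, 0, 0, 0.1167]
[-32.6, -10.6, 0.2, 0, 0, 0.1167]
[-33.6, -6.7, 0.2, 0, 0, 0.1167]
[-34.1, -2.8, 0.2, 0, 0, 0.1167]
[-34.2, 1.2, 0.2, 0, 0, 0.1167]
```

Emit:
{"method": "drive_tool", "body": {
  "deltas": [
    [[-10.9,-32.5,0,0,0,0.1167],[-14.6,-31,0,0,0,0.1167],[-18.1,-29.1,0,0,0,0.1167],[-21.3,-26.8,0,0,0,0.1167],[-24.3,-24.1,0,0,0,0.1167],[-26.9,-21.1,0,0,0,0.1167],[-29.2,-17.8,0,0,0,0.1167],[-31.1,-14.3,0,0,0,0.1167]]
  ]
}}

```text
time: 27.33
position: [0.5259, -0.0026, 0.1594]
tool_rot: [0.468, 0.884, -0.001, -0.002]
ft_force: [1.6, 0.9, -1.4]
grip_width: 0.0139
grip_force: 20.0
```

Emit:
{"method": "drive_tool", "body": {
  "deltas": [
    [[-32.6,-10.6,0,0,0,0.1167],[-33.6,-6.7,0,0,0,0.1167],[-34.1,-2.8,0,0,0,0.1167],[-34.2,1.2,0,0,0,0.1167],[0,0,0,0,0,0],[0,0,25,0,0,0],[0,0,25,0,0,0],[0,0,15,0,0,0]]
  ]
}}

```text
time: 28.0
position: [0.5635, -0.1316, 0.0925]
tool_rot: [0.657, 0.753, -0.001, -0.003]
ft_force: [-0.7, 0.6, -0.9]
grip_width: 0.0136
grip_force: 20.0
```

Emit:
{"method": "drive_tool", "body": {
  "deltas": [
    [[0,0,0,0,0,0],[0,0,0,0,0,0],[0,0,0,0,0,0],[0,0,0,0,0,0]]
  ]
}}

```text
time: 28.33
position: [0.5668, -0.1325, 0.0973]
tool_rot: [0.657, 0.754, 0.0, 0.001]
ft_force: [-0.7, 0.1, -1.6]
grip_width: 0.0138
grip_force: 20.0
```

```bash
python3 - <<'E'
from h import *
plan((.5668,-.1321,.0665),7.8,1)
sidestuds(cam("side"))
E
```

```text
n 1 yaw0 7.8 turn -0.0 tilt [-0.0008  0.0013] pos [ 0.5668 -0.1325  0.0973]
[0.4, 0.1, 30.8, 0, 0, 0.0003]
side stud [0.4833 0.355 ] 126
```

Emit:
{"method": "drive_tool", "body": {
  "deltas": [
    [[0,0,8,0,0,0],[0,0,4,0,0,0],[0,0,3,0,0,0],[0,0,3,0,0,0],[0,0,3,0,0,0],[0,0,4,0,0,0],[0,0,0,0,0,0],[0,0,0,0,0,0]]
  ]
}}

```text
time: 29.05
position: [0.566, -0.1324, 0.0713]
tool_rot: [0.657, 0.753, -0.0, -0.0]
ft_force: [0.9, 0.6, -0.4]
grip_width: 0.0142
grip_force: 20.0
```

Emit:
{"method": "drive_tool", "body": {
  "deltas": [
    [[0,0,2,0,0,0],[0,0,2,0,0,0],[0,0,1.5,0,0,0],[0,0,0.5,0,0,0],[0,0,0,0,0,0],[0,0,0,0,0,0]]
  ]
}}

```text
time: 29.55
position: [0.5664, -0.1325, 0.0663]
tool_rot: [0.657, 0.754, 0.0, 0.0]
ft_force: [-2.4, -0.2, 4.6]
grip_width: 0.0138
grip_force: 20.0
```

Emit:
{"method": "drive_tool", "body": {
  "deltas": [
    [[0,-0.5,-0.3,0,0,-0.1208],[0,0,0,0,0,-0.1208],[0,0,0,0,0,-0.1208],[0,0,0,0,0,-0.1208],[0,0,0,0,0,-0.1208],[0,0,0,0,0,-0.1208],[0,0,0,0,0,-0.1208]]
  ]
}}

```text
time: 30.13
position: [0.5663, -0.1328, 0.0663]
tool_rot: [0.288, 0.958, -0.0, 0.001]
ft_force: [1.0, 0.5, 2.8]
grip_width: 0.0134
grip_force: 20.0
```

Emit:
{"method": "drive_tool", "body": {
  "deltas": [
    [[0,0,0,0,0,-0.1208],[0,0,0,0,0,-0.1208],[0,0,0,0,0,-0.1208],[0,0,0,0,0,-0.1208],[0,0,0,0,0,-0.1208],[0,0,0,0,0,-0.1208],[0,0,0,0,0,0],[0,0,0,0,0,0]]
  ]
}}

```text
time: 30.8
position: [0.5662, -0.1327, 0.0663]
tool_rot: [-0.066, 0.998, -0.0, 0.001]
ft_force: [0.5, 0.3, 2.9]
grip_width: 0.0137
grip_force: 20.0
```

```bash
python3 - <<'E'
from h import *
plan((.5664,-.1325,.0665),97.8,1);o=sensors.get_obs();print(o["ft_force"],o["moment"])
E
```

```text
n 1 yaw0 97.6 turn 0.2 tilt [-0.0011 -0.0007] pos [ 0.5662 -0.1327  0.0663]
[-0.2, 0.2, -0.2, 0, 0, -0.0036]
[0.50522196 0.32432994 2.90943551] [ 0.13073054 -0.04155479  0.01651438]
```

Emit:
{"method": "drive_tool", "body": {
  "deltas": [
    [[0,0,0,0,0,0],[0,0,0,0,0,0],[0,0,0,0,0,0],[0,0,0,0,0,0],[0,0,-20,0,0,0],[0,0,-35,0,0,0],[0,0,-35,0,0,0],[0,0,0,0,0,0]]
  ],
  "gripper": 38
}}

```text
time: 31.47
position: [0.5695, -0.1341, 0.162]
tool_rot: [-0.068, 0.998, -0.003, 0.005]
ft_force: [0.8, 0.0, 0.9]
grip_width: 0.0326
grip_force: 0.0
```

Emit:
{"method": "drive_tool", "body": {
  "deltas": [
    [[0,0,0,0,0,0],[0,0,0,0,0,0]]
  ]
}}

```text
time: 31.63
position: [0.5651, -0.1323, 0.1556]
tool_rot: [-0.068, 0.998, 0.0, -0.0]
ft_force: [-0.4, -0.4, -0.1]
grip_width: 0.0332
grip_force: 0.0
```

```bash
python3 - <<'E'
from h import *
plan((.4833,.355,.155),66)
S,T=cam("side"),cam("top");sidestuds(S)
I=T["img"]; print("top visible at mat?",I[215,150],I[240,130])
cv2.imwrite("pics/u.png",np.hstack([cv2.resize(S["img"][120:345,190:320,::-1],None,fx=2.6,fy=2.6,interpolation=2),cv2.resize(T["img"][130:275,100:330,::-1],(450,585),interpolation=2)]))
E
```

```text
n 13 yaw0 97.7 turn -31.7 tilt [0.0007 0.0004] pos [ 0.5651 -0.1323  0.1556]
[1.2, 38.0, 0.0, 0, 0, 0.0426]
[2.8, 37.9, 0.0, 0, 0, 0.0426]
[4.4, 37.8, 0.0, 0, 0, 0.0426]
[6.0, 37.5, 0.0, 0, 0, 0.0426]
[7.6, 37.2, 0.0, 0, 0, 0.0426]
[9.2, 36.9, 0.0, 0, 0, 0.0426]
[10.8, 36.5, 0.0, 0, 0, 0.0426]
[12.3, 36.0, 0.0, 0, 0, 0.0426]
[13.8, 35.4, 0.0, 0, 0, 0.0426]
[15.3, 34.8, 0.0, 0, 0, 0.0426]
[16.8, 34.1, 0.0, 0, 0, 0.0426]
[18.2, 33.4, 0.0, 0, 0, 0.0426]
[19.6, 32.6, 0.0, 0, 0, 0.0426]
side stud [0.4832 0.3547] 126
top visible at mat? [151 169 181] [128 145 157]
```

View pics/u.png

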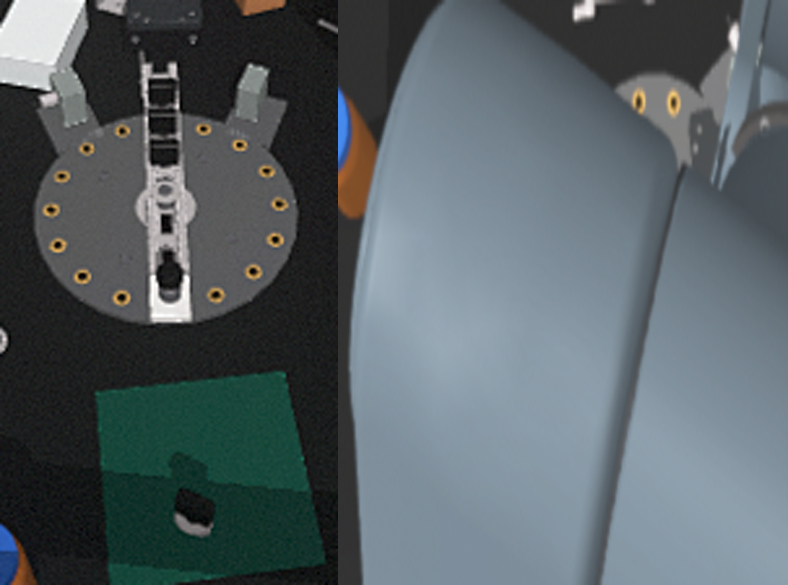

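The side view shows three studs across the beam at crop (162,92), (162,125) and (164,152), with one left on the mat at (195,510). I fetch that one.

Emit:
{"method": "drive_tool", "body": {
  "deltas": [
    [[1.2,38,0,0,0,0.0426],[2.8,37.9,0,0,0,0.0426],[4.4,37.8,0,0,0,0.0426],[6,37.5,0,0,0,0.0426],[7.6,37.2,0,0,0,0.0426],[9.2,36.9,0,0,0,0.0426],[10.8,36.5,0,0,0,0.0426],[12.3,36,0,0,0,0.0426]]
  ],
  "gripper": 55
}}

```text
time: 32.4
position: [0.5136, 0.1689, 0.1543]
tool_rot: [0.104, 0.995, -0.0, -0.002]
ft_force: [1.2, -0.0, 0.7]
grip_width: 0.0481
grip_force: 0.0
```

Emit:
{"method": "drive_tool", "body": {
  "deltas": [
    [[13.8,35.4,0,0,0,0.0426],[15.3,34.8,0,0,0,0.0426],[16.8,34.1,0,0,0,0.0426],[18.2,33.4,0,0,0,0.0426],[19.6,32.6,0,0,0,0.0426],[0,0,20,0,0,0],[0,0,18,0,0,0],[0,0,0,0,0,0]]
  ]
}}

```text
time: 33.07
position: [0.4801, 0.3543, 0.1132]
tool_rot: [0.207, 0.978, -0.003, -0.004]
ft_force: [-1.5, -0.6, -0.7]
grip_width: 0.0476
grip_force: 0.0
```

Emit:
{"method": "drive_tool", "body": {
  "deltas": [
    [[0,0,0,0,0,0],[0,0,0,0,0,0],[0,0,0,0,0,0]]
  ]
}}

```text
time: 33.32
position: [0.4845, 0.3545, 0.1185]
tool_rot: [0.208, 0.978, 0.0, 0.0]
ft_force: [-0.9, -0.0, -0.0]
grip_width: 0.048
grip_force: 0.0
```

```bash
python3 - <<'E'
from h import *
plan((.4832,.3548,.048),66,1)
E
```

```text
n 1 yaw0 66.0 turn 0.0 tilt [-0.0006  0.0007] pos [0.4845 0.3545 0.1185]
[1.3, -0.3, 70.5, 0, 0, -0.0004]
```

Emit:
{"method": "drive_tool", "body": {
  "deltas": [
    [[1,-0.3,25,0,0,0],[0,0,22,0,0,0],[0,0,15,0,0,0],[0,0,8,0,0,0],[0,0,0,0,0,0],[0,0,0,0,0,0]]
  ]
}}

```text
time: 33.82
position: [0.4833, 0.3549, 0.0485]
tool_rot: [0.208, 0.978, 0.0, 0.0]
ft_force: [0.3, -0.5, 0.7]
grip_width: 0.0481
grip_force: 0.0
```

Emit:
{"method": "drive_tool", "body": {
  "deltas": [
    [[0,0,0,0,0,0],[0,0,0,0,0,0],[0,0,0,0,0,0],[0,0,0,0,0,0],[0,0,0,0,0,0],[0,0,0,0,0,0],[0,0,0,0,0,0],[0,0,0,0,0,0]]
  ],
  "gripper": 0,
  "squeeze": 20
}}

```text
time: 34.48
position: [0.4828, 0.3551, 0.0482]
tool_rot: [0.208, 0.978, 0.0, 0.0]
ft_force: [-0.3, 0.5, 2.8]
grip_width: 0.0141
grip_force: 20.0
```

Emit:
{"method": "drive_tool", "body": {
  "deltas": [
    [[0,0,0,0,0,0],[0,0,0,0,0,0],[0,0,-20,0,0,0],[0,0,-36,0,0,0],[0,0,-36,0,0,0],[0,0,-22,0,0,0],[0,0,0,0,0,0],[0,0,0,0,0,0]]
  ]
}}

```text
time: 35.15
position: [0.4832, 0.3553, 0.1631]
tool_rot: [0.208, 0.978, 0.001, 0.001]
ft_force: [0.3, 0.0, -1.3]
grip_width: 0.0137
grip_force: 20.0
```

```bash
python3 - <<'E'
from h import *
plan((.539,.066,.16),7.8)
E
```

```text
n 9 yaw0 66.0 turn -58.2 tilt [-0.0018  0.0021] pos [0.4832 0.3553 0.1631]
[-18.7, -26.9, 0.3, 0, 0, 0.1129]
[-21.6, -24.6, 0.3, 0, 0, 0.1129]
[-24.3, -22.0, 0.3, 0, 0, 0.1129]
[-26.6, -19.1, 0.3, 0, 0, 0.1129]
[-28.6, -16.0, 0.3, 0, 0, 0.1129]
[-30.2, -12.7, 0.3, 0, 0, 0.1129]
[-31.4, -9.2, 0.3, 0, 0, 0.1129]
[-32.3, -5.6, 0.3, 0, 0, 0.1129]
[-32.7, -1.9, 0.3, 0, 0, 0.1129]
```

Emit:
{"method": "drive_tool", "body": {
  "deltas": [
    [[-18.7,-26.9,0,0,0,0.1129],[-21.6,-24.6,0,0,0,0.1129],[-24.3,-22,0,0,0,0.1129],[-26.6,-19.1,0,0,0,0.1129],[-28.6,-16,0,0,0,0.1129],[-30.2,-12.7,0,0,0,0.1129],[-31.4,-9.2,0,0,0,0.1129],[-32.3,-5.6,0,0,0,0.1129]]
  ]
}}

```text
time: 35.82
position: [0.5306, 0.0961, 0.1597]
tool_rot: [0.616, 0.788, -0.001, -0.002]
ft_force: [1.0, -0.5, -0.6]
grip_width: 0.0138
grip_force: 20.0
```

Emit:
{"method": "drive_tool", "body": {
  "deltas": [
    [[-32.7,-1.9,0,0,0,0.1129],[0,0,0,0,0,0],[0,0,25,0,0,0],[0,0,25,0,0,0],[0,0,15,0,0,0],[0,0,0,0,0,0],[0,0,0,0,0,0],[0,0,0,0,0,0]]
  ]
}}

```text
time: 36.48
position: [0.5383, 0.0658, 0.0967]
tool_rot: [0.657, 0.754, -0.0, -0.0]
ft_force: [-0.4, -0.4, -0.7]
grip_width: 0.0139
grip_force: 20.0
```

```bash
python3 - <<'E'
from h import *
plan((.539,.066,.0667),7.8,1)
E
```

```text
n 1 yaw0 7.8 turn -0.0 tilt [ 0.0002 -0.0009] pos [0.5383 0.0658 0.0967]
[0.1, 0.7, 30.0, 0, 0, 0.0008]
```

Emit:
{"method": "drive_tool", "body": {
  "deltas": [
    [[0,0.5,8,0,0,0],[0,0,4,0,0,0],[0,0,3,0,0,0],[0,0,3,0,0,0],[0,0,3,0,0,0],[0,0,4,0,0,0],[0,0,0,0,0,0],[0,0,0,0,0,0]]
  ]
}}

```text
time: 37.15
position: [0.5388, 0.0656, 0.0717]
tool_rot: [0.657, 0.754, -0.0, -0.0]
ft_force: [0.1, -0.5, -0.8]
grip_width: 0.0139
grip_force: 20.0
```

Emit:
{"method": "drive_tool", "body": {
  "deltas": [
    [[0,0,2,0,0,0],[0,0,1.5,0,0,0],[0,0,1,0,0,0],[0,0,0.5,0,0,0],[0,0,0,0,0,0],[0,0,0,0,0,0]]
  ]
}}

```text
time: 37.65
position: [0.539, 0.0655, 0.067]
tool_rot: [0.657, 0.754, 0.0, 0.0]
ft_force: [-0.1, 0.8, -0.8]
grip_width: 0.0138
grip_force: 20.0
```

Emit:
{"method": "drive_tool", "body": {
  "deltas": [
    [[0,0,0.8,0,0,0],[0,0,0,0,0,-0.1208],[0,0,0,0,0,-0.1208],[0,0,0,0,0,-0.1208],[0,0,0,0,0,-0.1208],[0,0,0,0,0,-0.1208],[0,0,0,0,0,-0.1208],[0,0,0,0,0,-0.1208]]
  ]
}}

```text
time: 38.32
position: [0.5395, 0.0655, 0.0667]
tool_rot: [0.287, 0.958, 0.0, 0.001]
ft_force: [-0.5, -0.2, 1.7]
grip_width: 0.0139
grip_force: 20.0
```

Emit:
{"method": "drive_tool", "body": {
  "deltas": [
    [[0,0,0,0,0,-0.1208],[0,0,0,0,0,-0.1208],[0,0,0,0,0,-0.1208],[0,0,0,0,0,-0.1208],[0,0,0,0,0,-0.1208],[0,0,0,0,0,-0.122],[0,0,0,0,0,0],[0,0,0,0,0,0]]
  ]
}}

```text
time: 38.98
position: [0.5395, 0.0655, 0.0666]
tool_rot: [-0.067, 0.998, -0.0, 0.001]
ft_force: [-0.4, -0.7, 3.8]
grip_width: 0.0139
grip_force: 20.0
```

Emit:
{"method": "drive_tool", "body": {
  "deltas": [
    [[0,0,0,0,0,0],[0,0,0,0,0,0],[0,0,0,0,0,0],[0,0,0,0,0,0],[0,0,-20,0,0,0],[0,0,-35,0,0,0],[0,0,-30,0,0,0],[0,0,0,0,0,0]]
  ],
  "gripper": 38
}}

```text
time: 39.65
position: [0.5425, 0.0655, 0.1561]
tool_rot: [-0.068, 0.998, -0.001, 0.005]
ft_force: [0.2, -0.3, 0.9]
grip_width: 0.0327
grip_force: 0.0
```

```bash
python3 - <<'E'
from h import *
S=cam("side");plan((.529,.1345,.14),7.8)
save(S,"s7.png",195,120,110,130,4.6)
E
```

```text
n 14 yaw0 97.8 turn 90.0 tilt [-0.007  -0.0016] pos [0.5412 0.0655 0.154 ]
[0.2, 5.0, 1.0, 0, 0, -0.1122]
[-0.4, 5.0, 1.0, 0, 0, -0.1122]
[-0.9, 4.9, 1.0, 0, 0, -0.1122]
[-1.5, 4.8, 1.0, 0, 0, -0.1122]
[-2.0, 4.6, 1.0, 0, 0, -0.1122]
[-2.5, 4.3, 1.0, 0, 0, -0.1122]
[-3.0, 4.0, 1.0, 0, 0, -0.1122]
[-3.4, 3.7, 1.0, 0, 0, -0.1122]
[-3.8, 3.3, 1.0, 0, 0, -0.1122]
[-4.1, 2.8, 1.0, 0, 0, -0.1122]
[-4.4, 2.3, 1.0, 0, 0, -0.1122]
[-4.7, 1.8, 1.0, 0, 0, -0.1122]
[-4.8, 1.3, 1.0, 0, 0, -0.1122]
[-4.9, 0.8, 1.0, 0, 0, -0.1122]
```

View pics/s7.png

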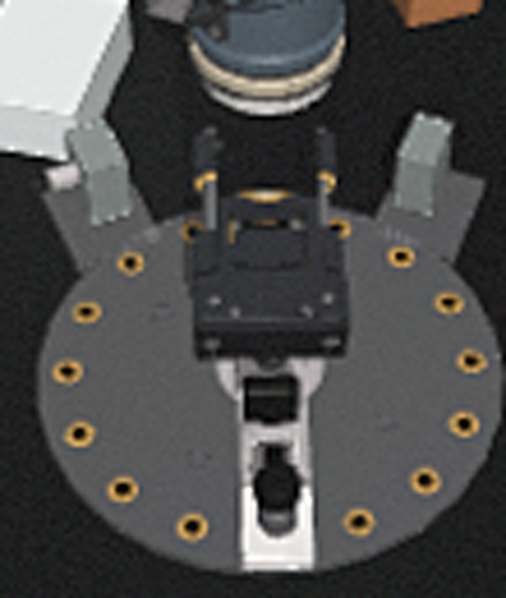

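The fourth stud lies across the beam between pivot and knob (crop 272,398). Next the knob.

Emit:
{"method": "drive_tool", "body": {
  "deltas": [
    [[0,0,0,0,0,0.1208],[0,0,0,0,0,0.1208],[0,0,0,0,0,0.1208],[0,0,0,0,0,0.1208],[0,0,0,0,0,0.1208],[0,0,0,0,0,0.1208],[0,0,0,0,0,0.1208],[0,0,0,0,0,0.1208]]
  ],
  "gripper": 70
}}

```text
time: 40.37
position: [0.5379, 0.0656, 0.1496]
tool_rot: [0.406, 0.914, -0.001, -0.001]
ft_force: [-0.7, -0.1, 0.4]
grip_width: 0.0602
grip_force: 0.0
```

Emit:
{"method": "drive_tool", "body": {
  "deltas": [
    [[0,0,0,0,0,0.1208],[0,0,0,0,0,0.1208],[0,0,0,0,0,0.1208],[0,0,0,0,0,0.1208],[35,-1.5,0,0,0,0.1208],[35,-1.5,0,0,0,0],[0,0,0,0,0,0],[0,0,0,0,0,0]]
  ]
}}

```text
time: 41.03
position: [0.5207, 0.1349, 0.1498]
tool_rot: [0.656, 0.755, -0.001, -0.001]
ft_force: [-0.5, 0.5, 0.7]
grip_width: 0.0608
grip_force: 0.0
```

Emit:
{"method": "drive_tool", "body": {
  "deltas": [
    [[0,0,0,0,0,0],[0,0,0,0,0,0]]
  ]
}}

```text
time: 41.2
position: [0.5223, 0.1328, 0.1506]
tool_rot: [0.657, 0.754, -0.0, -0.0]
ft_force: [0.6, -0.4, 0.6]
grip_width: 0.0608
grip_force: 0.0
```

```bash
python3 - <<'E'
from h import *
plan((.5292,.1345,.0705),7.8,1);print(sensors.get_obs()["q"])
E
```

```text
n 1 yaw0 7.8 turn -0.0 tilt [-0.0002 -0.0009] pos [0.5223 0.1328 0.1506]
[0.8, 7.1, 80.1, 0, 0, 0.0008]
[ 4.16506380e-02  5.46895448e-01  1.73638871e+00 -4.15691780e-04
  8.59157184e-01 -9.50594607e-02]
```

Emit:
{"method": "drive_tool", "body": {
  "deltas": [
    [[0.8,7,10,0,0,0],[0,0,25,0,0,0],[0,0,25,0,0,0],[0,0,20,0,0,0],[0,0,0,0,0,0],[0,0,0,0,0,0],[0,0,0,0,0,0]]
  ]
}}

```text
time: 41.78
position: [0.5301, 0.1348, 0.0714]
tool_rot: [0.657, 0.754, 0.0, 0.0]
ft_force: [0.0, 0.0, 0.8]
grip_width: 0.0608
grip_force: 0.0
```

Emit:
{"method": "drive_tool", "body": {
  "deltas": [
    [[0,0,0,0,0,0],[0,0,0,0,0,0],[0,0,0,0,0,0],[0,0,0,0,0,0],[0,0,0,0,0,0],[0,0,0,0,0,0],[0,0,0,0,0,0],[0,0,0,0,0,0]]
  ],
  "gripper": 0,
  "squeeze": 30
}}

```text
time: 42.45
position: [0.5292, 0.1353, 0.0714]
tool_rot: [0.657, 0.754, 0.0, 0.0]
ft_force: [-0.7, -0.2, 3.4]
grip_width: 0.0267
grip_force: 30.0
```

Emit:
{"method": "drive_tool", "body": {
  "deltas": [
    [[0,0,0,0,0,0],[0,0,0,0,0,0],[0,0,0,0,0,0]]
  ]
}}

```text
time: 42.7
position: [0.5292, 0.1353, 0.0714]
tool_rot: [0.657, 0.754, 0.0, 0.0]
ft_force: [-0.9, -0.5, 5.1]
grip_width: 0.0268
grip_force: 30.0
```

Emit:
{"method": "drive_tool", "body": {
  "deltas": [
    [[0,0,-3,0,0,0],[0,0,-3,0,0,0],[0,0,-3,0,0,0],[0,0,-3.5,0,0,0],[0,0,0,0,0,0],[0,0,0,0,0,0]]
  ]
}}

```text
time: 43.2
position: [0.5285, 0.1352, 0.0832]
tool_rot: [0.657, 0.754, -0.001, -0.001]
ft_force: [0.2, -0.2, -9.8]
grip_width: 0.0268
grip_force: 30.0
```

Emit:
{"method": "drive_tool", "body": {
  "deltas": [
    [[-0.2,-6.3,0,0,0,-0.0491],[-0.2,-6.3,0,0,0,-0.0491],[-0.2,-6.3,0,0,0,-0.0491],[-0.2,-6.3,0,0,0,-0.0491],[-0.2,-6.3,0,0,0,-0.0491],[-0.2,-6.3,0,0,0,-0.0491],[-0.2,-6.3,0,0,0,-0.0491],[-0.2,-6.3,0,0,0,-0.0491]]
  ]
}}

```text
time: 43.87
position: [0.4809, 0.1184, 0.0833]
tool_rot: [0.496, 0.868, -0.0, -0.001]
ft_force: [-0.0, -0.2, -10.7]
grip_width: 0.0266
grip_force: 30.0
```

Emit:
{"method": "drive_tool", "body": {
  "deltas": [
    [[0,0,0,0,0,0],[0,0,0,0,0,0],[0,0,0,0,0,0],[0,0,0,0,0,0]]
  ]
}}

```text
time: 44.2
position: [0.4814, 0.1187, 0.0834]
tool_rot: [0.498, 0.867, -0.0, -0.001]
ft_force: [-1.4, 0.0, -9.9]
grip_width: 0.0264
grip_force: 30.0
```

```bash
python3 - <<'E'
from h import *
o=sensors.get_obs();p=o["position"];print(p,o['ft_force'])
for c in ([.547,.0046],[.547,.0065]): print(np.degrees(np.arctan2(p[1]-c[1],p[0]-c[0])),np.hypot(p[1]-c[1],p[0]-c[0]))
plan((.4804,.1185,p[2]),120.3-90,1)
E
```

```text
[0.48140437 0.11869216 0.08342014] [-1.35524966  0.02009762 -9.89010718]
119.896123912545 0.13160474401683514
120.31363722465665 0.12996102658093034
n 1 yaw0 30.3 turn -0.0 tilt [ 0.001  -0.0013] pos [0.4814 0.1187 0.0834]
[0.3, -1.0, -0.0, 0, 0, 0.0005]
```

Emit:
{"method": "drive_tool", "body": {
  "deltas": [
    [[0,-0.5,2,0,0,0],[0,0,2,0,0,0],[0,0,2,0,0,0],[0,0,2,0,0,0],[0,0,2,0,0,0],[0,0,2,0,0,0],[0,0,0,0,0,0],[0,0,0,0,0,0]]
  ]
}}

```text
time: 44.87
position: [0.4812, 0.1185, 0.0717]
tool_rot: [0.497, 0.868, 0.0, -0.0]
ft_force: [-2.1, 4.0, -5.9]
grip_width: 0.0268
grip_force: 30.1
```

Emit:
{"method": "drive_tool", "body": {
  "deltas": [
    [[0,0,0,0,0,0],[0,0,0,0,0,0],[0,0,0,0,0,0]]
  ]
}}

```text
time: 45.12
position: [0.4812, 0.1185, 0.0717]
tool_rot: [0.497, 0.868, 0.0, -0.0]
ft_force: [-2.7, 4.2, -7.0]
grip_width: 0.0266
grip_force: 30.1
```

Emit:
{"method": "drive_tool", "body": {
  "deltas": [
    [[0,0,0,0,0,0],[0,0,0,0,0,0],[0,0,0,0,0,0],[0,0,-20,0,0,0],[0,0,-35,0,0,0],[20,0,-35,0,0,0],[40,0,-20,0,0,0],[40,0,0,0,0,0]]
  ],
  "gripper": 70
}}

```text
time: 45.78
position: [0.4374, 0.2026, 0.1855]
tool_rot: [0.499, 0.867, 0.005, 0.006]
ft_force: [1.0, 0.4, -0.2]
grip_width: 0.0601
grip_force: 0.0
```

Emit:
{"method": "drive_tool", "body": {
  "deltas": [
    [[40,0,0,0,0,0],[40,0,0,0,0,0],[0,0,0,0,0,0],[0,0,0,0,0,0]]
  ]
}}

```text
time: 46.12
position: [0.3918, 0.2728, 0.1813]
tool_rot: [0.495, 0.869, 0.001, 0.001]
ft_force: [0.4, 0.0, 0.1]
grip_width: 0.061
grip_force: 0.0
```

```bash
python3 - <<'E'
from h import *
S,T=cam("side"),cam("top")
np.savez("st.npz",S=S["img"],T=T["img"])
print(sensors.get_obs()["position"])
g=np.array([.663,-.142,.062]);print(proj(S,g),proj(T,g)); st=[.457,-.382,.085];print(proj(S,st),proj(T,st))
def crop(c,P,w,k,o=(0,0)):
    u,v=proj(c,P).astype(int); a,b=u-w//2,v-w//2; print("crop origin",a,b,"scale",k); return cv2.resize(c["img"][b:b+w,a:a+w,::-1],None,fx=k,fy=k,interpolation=2)
a=np.hstack([crop(S,g,50,8),crop(T,g,50,8)]); b=np.hstack([crop(S,[.457,-.382,.06],25,8),crop(T,[.457,-.382,.06],25,8), np.zeros((200,400,3),np.uint8)])
cv2.imwrite("pics/gap.png",np.vstack([a,b]))
E
```

```text
[0.39313647 0.27100843 0.18092713]
[221.52139543 148.72565753] [312.5708682 150.839903 ]
[291.25026311 100.19183919] [413.34345296 220.69892943]
crop origin 196 123 scale 8
crop origin 287 125 scale 8
crop origin 278 94 scale 8
crop origin 397 210 scale 8
```

View pics/gap.png

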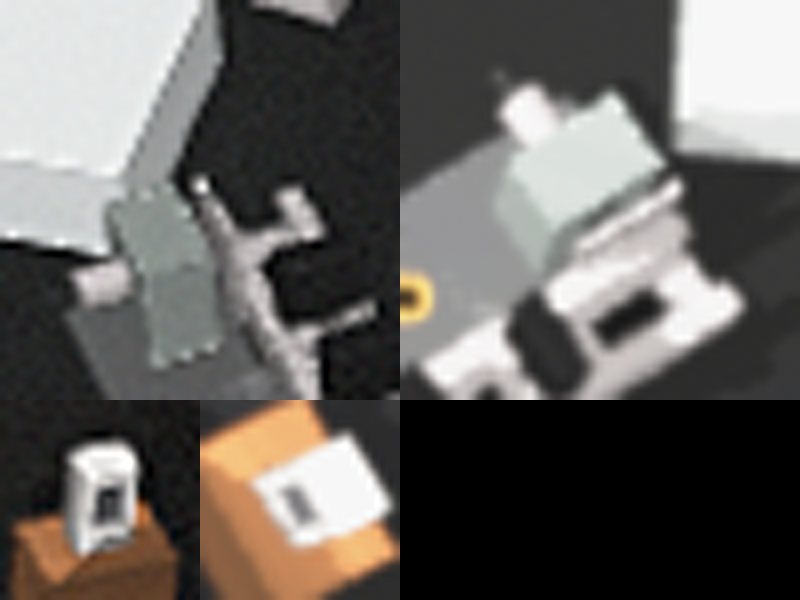

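The gap shows in both views: in the top crop, the sensor block's near edge runs (667,170)–(555,240) and the flag's top edge (683,185)–(585,248). The gauge block stands in its stand (lower crops).

```bash
python3 - <<'E'
from h import *
S,T=cam("side"),cam("top")
z=np.load("st.npz");S["img"],T["img"]=z["S"],z["T"]
ph=np.radians(120.33);X=np.array([np.cos(ph),np.sin(ph)]);Y=np.array([-X[1],X[0]])
for n,c,piv,pts in (("T",T,(.5473,.0023),[(313.9,136.3),(320.4,146.3),(306,154.8),(300.5,145.6),(322.4,148.1),(310.1,156)]),
  ("S",S,(.5469,.0069),[(196+115/8,123+200/8),(196+170/8,123+185/8),(196+218/8,123+265/8),(196+150/8,123+275/8),(196+200/8,123+185/8),(196+245/8,123+270/8)])):
    for u in pts:
        p=onz(c,*u,.062)[:2]-piv; print(n,np.round([p@X*1e3,p@Y*1e3],1))
res={}
for n,c in(("S",S),("T",T)):
    u,v=proj(c,[.457,-.382,.0625]).astype(int); I=cv2.resize(c["img"][v-22:v+22,u-22:u+22],None,fx=4,fy=4,interpolation=2); h=cv2.cvtColor(I,cv2.COLOR_RGB2HSV)
    for nm,m in(("gauge",cv2.inRange(h,(0,0,120),(180,60,255))),("stand",cv2.inRange(h,(3,90,70),(22,255,255)))):
        k=max(cv2.findContours(m,0,1)[0],key=cv2.contourArea); q=cv2.convexHull(k); M=cv2.moments(q); w=(q[:,0]+.5)/4-.5+[u-22,v-22]
        ctr=((M["m10"]/M["m00"]+.5)/4-.5+u-22,(M["m01"]/M["m00"]+.5)/4-.5+v-22); res[n,nm]=ctr
        print(n,nm,np.round(ctr,1),hulledges(c,w,.085 if nm=="gauge" else .04))
print(tri(S,res["S","gauge"],T,res["T","gauge"]), onz(S,*res["S","gauge"],.0625),onz(T,*res["T","gauge"],.0625))
print("stand centre z.02",onz(S,*res["S","stand"],.02),onz(T,*res["T","stand"],.02))
E
```

```text
T [-209.8  -59.6]
T [-208.3  -26.1]
T [-161.6  -27.4]
T [-163.8  -57.3]
T [-210.   -18.9]
T [-169.   -18.5]
S [-204.6  -55.7]
S [-203.7  -33.1]
S [-154.5  -31.8]
S [-160.2  -57.4]
S [-198.8  -22.3]
S [-147.7  -23.3]
S gauge [290.2 105.5] [(54, 91, np.float64(0.04)), (53, 88, np.float64(0.01)), (24, 32, np.float64(0.92)), (24, 27, np.float64(0.95))]
S stand [289.2 115.3] [(60, 26, np.float64(0.95)), (59, 28, np.float64(0.94)), (49, 93, np.float64(0.06)), (44, 115, np.float64(0.62))]
T gauge [412.  221.1] [(35, 115, np.float64(0.14)), (27, 23, np.float64(0.98)), (23, 28, np.float64(0.97)), (17, 117, np.float64(0.19))]
T stand [405.9 223.5] [(62, 24, np.float64(0.98)), (60, 114, np.float64(0.14)), (58, 25, np.float64(0.98)), (44, 115, np.float64(0.16))]
(array([ 0.45939567, -0.3902881 ,  0.05623468]), np.float64(0.0009431447408994828)) [ 0.45903939 -0.38173833  0.0625    ] [ 0.45905433 -0.3878107   0.0625    ]
stand centre z.02 [ 0.4593439  -0.38110105  0.02      ] [ 0.45853603 -0.3877502   0.02      ]
```

```bash
python3 - <<'E'
from h import *
S,T=cam("side"),cam("top")
z=np.load("st.npz");S["img"],T["img"]=z["S"],z["T"]
ph=np.radians(120.33);X=np.array([np.cos(ph),np.sin(ph)]);Y=np.array([-X[1],X[0]])
ys=np.arange(-66,-8,1.)
for n,c,piv in(("T",T,(.5473,.0023)),("S",S,(.5469,.0069))):
    pr=[]
    for y in ys:
        uv=np.array([proj(c,[*(np.array(piv)+X*x/1e3+Y*y/1e3),.062]) for x in range(-198,-176,2)],np.float32)
        pr.append(cv2.remap(c["img"],uv[None,:,0],uv[None,:,1],cv2.INTER_LINEAR)[0].astype(float).mean(0))
    pr=np.array(pr); print(n); print(" ".join(f"{y:.0f}:{p[0]:.0f},{p[1]:.0f}" for y,p in zip(ys,pr)))
E
```

```text
T
-66:176,175 -65:180,178 -64:184,183 -63:191,191 -62:200,201 -61:209,211 -60:217,220 -59:222,226 -58:223,228 -57:222,227 -56:222,227 -55:221,226 -54:221,226 -53:220,226 -52:220,226 -51:220,226 -50:220,226 -49:220,226 -48:220,226 -47:220,226 -46:220,226 -45:220,226 -44:220,226 -43:220,226 -42:220,226 -41:220,225 -40:220,226 -39:220,226 -38:220,226 -37:220,226 -36:219,225 -35:218,225 -34:215,222 -33:208,215 -32:194,202 -31:174,182 -30:153,159 -29:135,140 -28:125,129 -27:123,126 -26:131,133 -25:148,149 -24:171,170 -23:195,193 -22:213,210 -21:220,217 -20:214,210 -19:200,195 -18:187,181 -17:180,174 -16:181,175 -15:187,181 -14:193,187 -13:198,192 -12:202,195 -11:205,198 -10:208,201 -9:210,204
S
-66:139,142 -65:119,122 -64:107,111 -63:103,108 -62:108,114 -61:119,125 -60:131,137 -59:138,145 -58:142,148 -57:142,149 -56:141,148 -55:140,148 -54:140,148 -53:140,147 -52:139,147 -51:139,146 -50:139,145 -49:139,146 -48:139,146 -47:138,146 -46:138,145 -45:137,145 -44:137,144 -43:138,144 -42:138,145 -41:138,145 -40:139,146 -39:139,147 -38:141,149 -37:143,151 -36:145,153 -35:143,151 -34:139,146 -33:129,135 -32:110,115 -31:88,91 -30:71,71 -29:68,67 -28:77,74 -27:89,86 -26:104,100 -25:119,115 -24:133,130 -23:145,142 -22:148,145 -21:138,135 -20:115,114 -19:85,85 -18:59,60 -17:40,41 -16:31,32 -15:30,31 -14:31,31 -13:32,32 -12:34,34 -11:35,36 -10:37,38 -9:38,39
```

```bash
python3 - <<'E'
from h import *
import h
s=open('h.py').read()
s=s.replace("def plan(xyz,yaw,n=None):","def plan(xyz,yaw,n=None,w=None):").replace("w=(yaw-y0+90)%180-90; d=","w=(yaw-y0+90)%180-90 if w is None else w; d=")
open('h.py','w').write(s)
E
python3 -c "
from h import *
plan((.459,-.3838,.18),115,18,-95.2); print(sensors.get_obs()['q'])"
```

```text
n 18 yaw0 30.2 turn -95.2 tilt [-0.0004  0.0006] pos [0.393  0.27   0.1803]
[-33.2, -15.1, 0.0, 0, 0, 0.0923]
[-34.5, -12.0, 0.0, 0, 0, 0.0923]
[-35.4, -8.8, 0.0, 0, 0, 0.0923]
[-36.1, -5.5, 0.0, 0, 0, 0.0923]
[-36.4, -2.1, 0.0, 0, 0, 0.0923]
[-36.5, 1.2, 0.0, 0, 0, 0.0923]
[-36.2, 4.6, 0.0, 0, 0, 0.0923]
[-35.6, 7.9, 0.0, 0, 0, 0.0923]
[-34.8, 11.2, 0.0, 0, 0, 0.0923]
[-33.6, 14.3, 0.0, 0, 0, 0.0923]
[-32.1, 17.4, 0.0, 0, 0, 0.0923]
[-30.4, 20.3, 0.0, 0, 0, 0.0923]
[-28.4, 23.0, 0.0, 0, 0, 0.0923]
[-26.1, 25.5, 0.0, 0, 0, 0.0923]
[-23.7, 27.8, 0.0, 0, 0, 0.0923]
[-21.0, 29.9, 0.0, 0, 0, 0.0923]
[-18.2, 31.7, 0.0, 0, 0, 0.0923]
[-15.2, 33.2, 0.0, 0, 0, 0.0923]
[ 3.67255693e-01  4.30517136e-01  1.86341110e+00 -3.89116088e-04
  8.47059477e-01 -1.60438202e-01]
```

Emit:
{"method": "drive_tool", "body": {
  "deltas": [
    [[-33.2,-15.1,0,0,0,0.0923],[-34.5,-12,0,0,0,0.0923],[-35.4,-8.8,0,0,0,0.0923],[-36.1,-5.5,0,0,0,0.0923],[-36.4,-2.1,0,0,0,0.0923],[-36.5,1.2,0,0,0,0.0923],[-36.2,4.6,0,0,0,0.0923],[-35.6,7.9,0,0,0,0.0923]]
  ],
  "gripper": 65
}}

```text
time: 47.08
position: [0.4218, -0.0222, 0.1803]
tool_rot: [0.779, 0.627, 0.0, 0.0]
ft_force: [0.7, 0.0, -0.7]
grip_width: 0.0564
grip_force: 0.0
```

Emit:
{"method": "drive_tool", "body": {
  "deltas": [
    [[-34.8,11.2,0,0,0,0.0923],[-33.6,14.3,0,0,0,0.0923],[-32.1,17.4,0,0,0,0.0923],[-30.4,20.3,0,0,0,0.0923],[-28.4,23,0,0,0,0.0923],[-26.1,25.5,0,0,0,0.0923],[-23.7,27.8,0,0,0,0.0923],[-21,29.9,0,0,0,0.0923]]
  ]
}}

```text
time: 47.75
position: [0.451, -0.3131, 0.1801]
tool_rot: [0.953, 0.304, -0.0, -0.0]
ft_force: [0.1, -0.2, 0.5]
grip_width: 0.0565
grip_force: 0.0
```

Emit:
{"method": "drive_tool", "body": {
  "deltas": [
    [[-18.2,31.7,0,0,0,0.0923],[-15.2,33.2,0,0,0,0.0923],[0,0,0,0,0,0],[0,0,25,0,0,0],[0,0,25,0,0,0],[0,0,0,0,0,0],[0,0,0,0,0,0],[0,0,0,0,0,0]]
  ]
}}

```text
time: 48.42
position: [0.4595, -0.3834, 0.1309]
tool_rot: [0.976, 0.218, 0.0, 0.0]
ft_force: [0.1, -0.2, 0.8]
grip_width: 0.0566
grip_force: 0.0
```

```bash
python3 -c "
from h import *
plan((.459,-.3838,.068),115,1); print(sensors.get_obs()['q'])"
```

```text
n 1 yaw0 -64.8 turn -0.2 tilt [0.0002 0.0009] pos [ 0.4595 -0.3834  0.1309]
[-0.6, 0.2, 62.9, 0, 0, 0.0028]
[-8.81937584e-01  6.38635567e-01  1.59891425e+00 -2.41107260e-05
  9.03107790e-01  2.49734276e-01]
```

Descend and grip the gauge.

Emit:
{"method": "drive_tool", "body": {
  "deltas": [
    [[-0.5,0.2,20,0,0,0],[0,0,20,0,0,0],[0,0,15,0,0,0],[0,0,7.5,0,0,0],[0,0,0,0,0,0],[0,0,0,0,0,0]]
  ]
}}

```text
time: 48.92
position: [0.4597, -0.3836, 0.0688]
tool_rot: [0.976, 0.218, 0.0, 0.001]
ft_force: [-0.2, -0.7, 0.4]
grip_width: 0.0568
grip_force: 0.0
```

Emit:
{"method": "drive_tool", "body": {
  "deltas": [
    [[0,0,0,0,0,0],[0,0,0,0,0,0],[0,0,0,0,0,0],[0,0,0,0,0,0],[0,0,0,0,0,0],[0,0,0,0,0,0],[0,0,0,0,0,0],[0,0,0,0,0,0]]
  ],
  "gripper": 0,
  "squeeze": 15
}}

```text
time: 49.58
position: [0.4592, -0.3831, 0.0679]
tool_rot: [0.976, 0.218, 0.0, 0.0]
ft_force: [-0.5, 1.0, 0.9]
grip_width: 0.0183
grip_force: 15.0
```

Emit:
{"method": "drive_tool", "body": {
  "deltas": [
    [[0,0,0,0,0,0],[0,0,0,0,0,0],[0,0,0,0,0,0]]
  ]
}}

```text
time: 49.83
position: [0.4592, -0.3831, 0.0678]
tool_rot: [0.976, 0.218, 0.0, 0.0]
ft_force: [0.5, -0.9, 1.1]
grip_width: 0.0177
grip_force: 15.0
```

```bash
python3 -c "
from h import *
o=sensors.get_obs();print(o['position'],o['tool_rot'],o['ft_force'],o['moment'])"
```

```text
[ 0.45916424 -0.38305708  0.06784969] [9.75918591e-01 2.18135050e-01 2.61317187e-05 5.38430061e-05] [ 0.54237776 -0.8639021   1.13551631] [-0.04704792  0.15437045  0.03000192]
```

Emit:
{"method": "drive_tool", "body": {
  "deltas": [
    [[0,0,-10,0,0,0],[0,0,-15,0,0,0],[0,0,-20,0,0,0],[0,0,-30,0,0,0],[0,0,-25,0,0,0],[0,0,0,0,0,0],[0,0,0,0,0,0],[0,0,0,0,0,0]]
  ],
  "squeeze": 20
}}

```text
time: 50.5
position: [0.4587, -0.3825, 0.1676]
tool_rot: [0.976, 0.218, -0.0, -0.0]
ft_force: [-0.5, -0.1, -1.1]
grip_width: 0.0176
grip_force: 20.0
```

```bash
python3 -c "
from h import *
plan((.6646,-.1414,.168),30.3)"
```

```text
n 13 yaw0 -64.8 turn -84.9 tilt [-0.0003 -0.001 ] pos [ 0.4587 -0.3825  0.1676]
[22.2, -10.0, -0.0, 0, 0, 0.114]
[20.9, -12.5, -0.0, 0, 0, 0.114]
[19.4, -14.8, -0.0, 0, 0, 0.114]
[17.6, -16.9, -0.0, 0, 0, 0.114]
[15.5, -18.8, -0.0, 0, 0, 0.114]
[13.3, -20.4, -0.0, 0, 0, 0.114]
[10.9, -21.8, -0.0, 0, 0, 0.114]
[8.3, -22.9, -0.0, 0, 0, 0.114]
[5.7, -23.7, -0.0, 0, 0, 0.114]
[2.9, -24.2, -0.0, 0, 0, 0.114]
[0.2, -24.4, -0.0, 0, 0, 0.114]
[-2.6, -24.2, -0.0, 0, 0, 0.114]
[-5.3, -23.8, -0.0, 0, 0, 0.114]
```

Emit:
{"method": "drive_tool", "body": {
  "deltas": [
    [[22.2,-10,0,0,0,0.114],[20.9,-12.5,0,0,0,0.114],[19.4,-14.8,0,0,0,0.114],[17.6,-16.9,0,0,0,0.114],[15.5,-18.8,0,0,0,0.114],[13.3,-20.4,0,0,0,0.114],[10.9,-21.8,0,0,0,0.114],[8.3,-22.9,0,0,0,0.114]]
  ]
}}

```text
time: 51.17
position: [0.5852, -0.2331, 0.1656]
tool_rot: [0.972, -0.237, -0.002, -0.001]
ft_force: [0.6, -0.3, -1.5]
grip_width: 0.0178
grip_force: 20.0
```

Emit:
{"method": "drive_tool", "body": {
  "deltas": [
    [[5.7,-23.7,0,0,0,0.114],[2.9,-24.2,0,0,0,0.114],[0.2,-24.4,0,0,0,0.114],[-2.6,-24.2,0,0,0,0.114],[-5.3,-23.8,0,0,0,0.114],[0,0,15,0,0,0],[0,0,15,0,0,0],[0,0,0,0,0,0]]
  ]
}}

```text
time: 51.83
position: [0.6618, -0.1402, 0.1325]
tool_rot: [0.868, -0.497, -0.005, 0.001]
ft_force: [-1.5, 0.3, -1.5]
grip_width: 0.0178
grip_force: 20.0
```

Emit:
{"method": "drive_tool", "body": {
  "deltas": [
    [[0,0,0,0,0,0],[0,0,0,0,0,0],[0,0,0,0,0,0]]
  ]
}}

```text
time: 52.08
position: [0.6652, -0.1427, 0.1382]
tool_rot: [0.867, -0.498, 0.0, -0.0]
ft_force: [0.4, 0.4, -1.4]
grip_width: 0.0182
grip_force: 20.0
```

```bash
python3 - <<'E'
from h import *
plan((.6646,-.1414,.125),30.3,1)
S,T=cam("side"),cam("top")
def crop(c,P,w,k):
    u,v=proj(c,P).astype(int); a,b=u-w//2,v-w//2; print("crop",a,b); return cv2.resize(c["img"][b:b+w,a:a+w,::-1],None,fx=k,fy=k,interpolation=2)
g=[.6646,-.1414,.07]
cv2.imwrite("pics/gap2.png",np.hstack([crop(S,g,50,8),crop(T,g,50,8)]))
E
```

```text
n 1 yaw0 -149.7 turn 0.0 tilt [ 0.0006 -0.0004] pos [ 0.6652 -0.1427  0.1382]
[-1.4, -0.2, 13.2, 0, 0, -0.0008]
crop 195 121
crop 287 124
```

View pics/gap2.png

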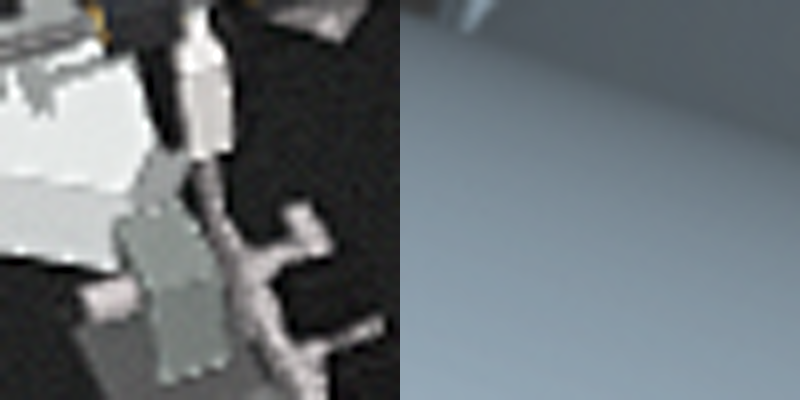

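The side view shows the gauge hanging upright just above the gap beside the sensor block; the top view is blocked. I go down to just above the gap, then feel in.

Emit:
{"method": "drive_tool", "body": {
  "deltas": [
    [[-1.2,-0.2,5,0,0,0],[0,0,5,0,0,0],[0,0,2,0,0,0],[0,0,0,0,0,0],[0,0,0,0,0,0],[0,0,0,0,0,0],[0,0,0,0,0,0]]
  ]
}}

```text
time: 52.77
position: [0.6647, -0.1411, 0.1259]
tool_rot: [0.867, -0.498, 0.0, -0.0]
ft_force: [0.3, 0.2, 0.2]
grip_width: 0.018
grip_force: 20.0
```

```bash
python3 -c "
from h import *
plan((.6646,-.1414,.090),30.3,1)
S=cam('side');I=S['img']
# row profiles just at blade/flag
p=sensors.get_obs()['position']
print(proj(S,p-[0,0,.0598]),proj(S,p-[0,0,.03]))
for v in range(134,158,2): print(v,I[v,212:232].max(1))
"
```

```text
n 1 yaw0 -149.7 turn 0.0 tilt [ 0.0003 -0.0002] pos [ 0.6647 -0.1411  0.1259]
[0.2, 0.2, 35.9, 0, 0, -0.0002]
[220.82841534 147.90815303] [220.0709602  140.78383965]
134 [242 112  16  30  26 104 194 206 202 203 209 194  20  33  28  29  31  37
  33  29]
136 [234 120   8  26  26  57 144 215 204 203 207 190  51  29  29  30  32  32
  35  33]
138 [237 188   0  25  39  44 135 218 205 203 204 189  79  33  30  33  37  35
  31  33]
140 [232 155  92  32  24  25 131 229 204 204 207 197 140  21  33  32  37  30
  31  35]
142 [165 157 151  94  27  20 124 222 210 208 205 189 124  26  33  34  31  36
  28  33]
144 [150 156 158 158 155  99  28  91 118 123 128   3  29  31  34  33  34  37
  27  35]
146 [142 160 156 127 159 139  29  62 109 142 178   2  37  31  37  35  32  31
  48  83]
148 [150 145 145 147 146 147 143  93  60 133 175 108  33  29  31  38  37  25
  76 166]
150 [145 149 144 141 145 147 147 134  82 106 138 153 153  41  28  27  23  21
  43  98]
152 [150 143 143 144 143 146 145 147 141 118  94 108 143 148 127 127 150 198
 194 189]
154 [141 146 144 144 146 148 145 146 149 141 106  97 117 165 191 190 190 157
  35  28]
156 [113 164 147 143 142 143 128 110 121 128 123  92 116 146 165 171  94   0
  15  26]
```

Emit:
{"method": "drive_tool", "body": {
  "deltas": [
    [[0,0,3,0,0,0],[0,0,3,0,0,0],[0,0,2,0,0,0],[0,0,0,0,0,0],[0,0,0,0,0,0]]
  ]
}}

```text
time: 53.23
position: [0.6643, -0.141, 0.1174]
tool_rot: [0.867, -0.498, -0.0, 0.0]
ft_force: [-0.8, 0.3, -1.4]
grip_width: 0.0176
grip_force: 20.0
```

Emit:
{"method": "drive_tool", "body": {
  "deltas": [
    [[0,0,2,0,0,0],[0,0,2,0,0,0],[0,0,2,0,0,0],[0,0,0,0,0,0],[0,0,0,0,0,0]]
  ]
}}

```text
time: 53.65
position: [0.6644, -0.141, 0.1116]
tool_rot: [0.867, -0.498, -0.0, 0.0]
ft_force: [-0.3, -0.5, -1.4]
grip_width: 0.0176
grip_force: 20.0
```

Emit:
{"method": "drive_tool", "body": {
  "deltas": [
    [[0,0,4,0,0,0],[0,0,4,0,0,0],[0,0,4,0,0,0],[0,0,4,0,0,0],[0,0,3,0,0,0],[0,0,0,0,0,0],[0,0,0,0,0,0]]
  ]
}}

```text
time: 54.23
position: [0.6644, -0.141, 0.0924]
tool_rot: [0.867, -0.498, -0.0, 0.0]
ft_force: [0.4, -0.0, -0.9]
grip_width: 0.0179
grip_force: 20.0
```

Emit:
{"method": "drive_tool", "body": {
  "deltas": [
    [[0,0,1,0,0,0],[0,0,1,0,0,0],[0,0,1,0,0,0],[0,0,0,0,0,0],[0,0,0,0,0,0]]
  ]
}}

```text
time: 54.65
position: [0.6646, -0.1411, 0.0899]
tool_rot: [0.867, -0.498, 0.0, -0.0]
ft_force: [0.9, 0.7, -0.4]
grip_width: 0.0178
grip_force: 20.0
```

Emit:
{"method": "drive_tool", "body": {
  "deltas": [
    [[0,0,0.6,0,0,0],[0,0,0.4,0,0,0],[0,0,0,0,0,0],[0,0,0,0,0,0],[0,0,0,0,0,0]]
  ]
}}

```text
time: 55.07
position: [0.6646, -0.1411, 0.0899]
tool_rot: [0.867, -0.498, 0.0, 0.0]
ft_force: [-2.0, 0.5, 3.9]
grip_width: 0.0181
grip_force: 20.0
```

Emit:
{"method": "drive_tool", "body": {
  "deltas": [
    [[0,0,0,0,0,0],[0,0,0,0,0,0],[0,0,0,0,0,0],[0,0,0,0,0,0],[0,0,0,0,0,0],[0,0,0,0,0,0],[0,0,0,0,0,0],[0,0,0,0,0,0]]
  ]
}}

```text
time: 55.73
position: [0.6647, -0.1411, 0.0899]
tool_rot: [0.867, -0.498, 0.0, -0.0]
ft_force: [-2.1, 0.6, 5.5]
grip_width: 0.0178
grip_force: 20.0
```

Emit:
{"method": "drive_tool", "body": {
  "deltas": [
    [[0,0,0,0,0,0],[0,0,0,0,0,0],[0,0,0,0,0,0],[0,0,0,0,0,0],[0,0,0,0,0,0],[0,0,0,0,0,0],[0,0,0,0,0,0],[0,0,0,0,0,0]]
  ]
}}

```text
time: 56.4
position: [0.6646, -0.1411, 0.0899]
tool_rot: [0.867, -0.498, 0.0, 0.0]
ft_force: [-2.1, 0.6, 5.6]
grip_width: 0.0179
grip_force: 20.0
```

Emit:
{"method": "drive_tool", "body": {
  "deltas": [
    [[0,0,0,0,0,0],[0,0,0,0,0,0],[0,0,0,0,0,0],[0,0,0,0,0,0],[0,0,0,0,0,0],[0,0,0,0,0,0],[0,0,0,0,0,0],[0,0,0,0,0,0]]
  ]
}}

```text
time: 57.07
position: [0.6646, -0.1411, 0.0899]
tool_rot: [0.867, -0.498, 0.0, 0.0]
ft_force: [-1.3, 0.8, 5.0]
grip_width: 0.0179
grip_force: 20.0
```

Emit:
{"method": "drive_tool", "body": {
  "deltas": [
    [[0,0,-8,0,0,0],[0,0,-12,0,0,0],[0,0,-15,0,0,0],[0,0,-25,0,0,0],[0,0,-18,0,0,0],[0,0,0,0,0,0],[0,0,0,0,0,0],[0,0,0,0,0,0]]
  ]
}}

```text
time: 57.73
position: [0.6639, -0.1408, 0.1661]
tool_rot: [0.867, -0.498, -0.001, 0.0]
ft_force: [-0.3, 0.7, -0.5]
grip_width: 0.018
grip_force: 20.0
```

```bash
python3 -c "
from h import *
plan((.4592,-.3831,.168),-64.8,13,84.9)"
```

```text
n 13 yaw0 -149.7 turn 84.9 tilt [-0.0011  0.0009] pos [ 0.6639 -0.1408  0.1661]
[8.2, 23.0, -0.1, 0, 0, -0.114]
[5.5, 23.8, -0.1, 0, 0, -0.114]
[2.7, 24.2, -0.1, 0, 0, -0.114]
[-0.0, 24.4, -0.1, 0, 0, -0.114]
[-2.8, 24.2, -0.1, 0, 0, -0.114]
[-5.5, 23.8, -0.1, 0, 0, -0.114]
[-8.2, 23.0, -0.1, 0, 0, -0.114]
[-10.8, 21.9, -0.1, 0, 0, -0.114]
[-13.2, 20.5, -0.1, 0, 0, -0.114]
[-15.4, 18.9, -0.1, 0, 0, -0.114]
[-17.5, 17.0, -0.1, 0, 0, -0.114]
[-19.3, 14.9, -0.1, 0, 0, -0.114]
[-20.9, 12.6, -0.1, 0, 0, -0.114]
```

Emit:
{"method": "drive_tool", "body": {
  "deltas": [
    [[8.2,23,0,0,0,-0.114],[5.5,23.8,0,0,0,-0.114],[2.7,24.2,0,0,0,-0.114],[0,24.4,0,0,0,-0.114],[-2.8,24.2,0,0,0,-0.114],[-5.5,23.8,0,0,0,-0.114],[-8.2,23,0,0,0,-0.114],[-10.8,21.9,0,0,0,-0.114]]
  ]
}}

```text
time: 58.4
position: [0.5368, -0.2903, 0.1649]
tool_rot: [0.998, -0.062, -0.002, -0.001]
ft_force: [-0.1, 0.1, -0.3]
grip_width: 0.018
grip_force: 20.0
```

Emit:
{"method": "drive_tool", "body": {
  "deltas": [
    [[-13.2,20.5,0,0,0,-0.114],[-15.4,18.9,0,0,0,-0.114],[-17.5,17,0,0,0,-0.114],[-19.3,14.9,0,0,0,-0.114],[-20.9,12.6,0,0,0,-0.114],[0,0,25,0,0,0],[0,0,25,0,0,0],[0,0,0,0,0,0]]
  ]
}}

```text
time: 59.07
position: [0.4564, -0.3806, 0.1112]
tool_rot: [0.976, 0.217, -0.003, -0.006]
ft_force: [-1.3, 0.9, -0.9]
grip_width: 0.0184
grip_force: 20.0
```

Emit:
{"method": "drive_tool", "body": {
  "deltas": [
    [[0,0,0,0,0,0],[0,0,0,0,0,0],[0,0,0,0,0,0],[0,0,0,0,0,0]]
  ]
}}

```text
time: 59.4
position: [0.4608, -0.3837, 0.118]
tool_rot: [0.976, 0.218, 0.001, 0.001]
ft_force: [0.3, 0.9, -0.5]
grip_width: 0.0181
grip_force: 20.0
```

```bash
python3 -c "
from h import *
plan((.4592,-.3831,.0678),-64.8,1)"
```

```text
n 1 yaw0 -64.8 turn -0.0 tilt [0.0006 0.0023] pos [ 0.4608 -0.3837  0.118 ]
[-1.2, -1.2, 50.2, 0, 0, 0.0007]
```

Emit:
{"method": "drive_tool", "body": {
  "deltas": [
    [[-0.8,-0.8,6,0,0,0],[0,0,6,0,0,0],[0,0,0,0,0,0],[0,0,0,0,0,0],[0,0,0,0,0,0],[0,0,0,0,0,0]]
  ]
}}

```text
time: 59.9
position: [0.459, -0.3831, 0.1049]
tool_rot: [0.976, 0.218, 0.0, 0.0]
ft_force: [0.1, 0.4, -0.2]
grip_width: 0.0179
grip_force: 20.0
```

```bash
python3 -c "
from h import *
plan((.4592,-.3831,.0678),-64.8,1)"
```

```text
n 1 yaw0 -64.8 turn 0.0 tilt [0.0001 0.0002] pos [ 0.459  -0.3831  0.1049]
[0.2, 0.1, 37.1, 0, 0, -0.0001]
```

Emit:
{"method": "drive_tool", "body": {
  "deltas": [
    [[0.1,0.1,4,0,0,0],[0,0,4,0,0,0],[0,0,4,0,0,0],[0,0,4,0,0,0],[0,0,0,0,0,0],[0,0,0,0,0,0]]
  ]
}}

```text
time: 60.4
position: [0.4588, -0.3828, 0.0882]
tool_rot: [0.976, 0.218, -0.0, -0.0]
ft_force: [0.2, -0.2, -0.9]
grip_width: 0.018
grip_force: 20.0
```

Emit:
{"method": "drive_tool", "body": {
  "deltas": [
    [[0,0,4,0,0,0],[0,0,4,0,0,0],[0,0,4,0,0,0],[0,0,4,0,0,0],[0,0,3,0,0,0],[0,0,2,0,0,0],[0,0,0.5,0,0,0],[0,0,0,0,0,0]]
  ]
}}

```text
time: 61.07
position: [0.4588, -0.3828, 0.0679]
tool_rot: [0.976, 0.218, -0.0, -0.0]
ft_force: [-1.7, 1.4, 4.7]
grip_width: 0.0179
grip_force: 20.0
```

Emit:
{"method": "drive_tool", "body": {
  "deltas": [
    [[0,0,0,0,0,0],[0,0,0,0,0,0]]
  ]
}}

```text
time: 61.23
position: [0.4588, -0.3828, 0.0678]
tool_rot: [0.976, 0.218, -0.0, -0.0]
ft_force: [-2.5, 1.4, 5.3]
grip_width: 0.0181
grip_force: 20.0
```

Fully down. Release, retreat, and check numerically.

Emit:
{"method": "drive_tool", "body": {
  "deltas": [
    [[0,0,0,0,0,0],[0,0,0,0,0,0],[0,0,0,0,0,0],[0,0,0,0,0,0],[0,0,-15,0,0,0],[0,0,-30,0,0,0],[0,0,-35,0,0,0],[0,0,-30,0,0,0]]
  ],
  "gripper": 60
}}

```text
time: 61.9
position: [0.459, -0.3831, 0.1784]
tool_rot: [0.976, 0.218, -0.0, -0.0]
ft_force: [0.1, -0.1, 0.1]
grip_width: 0.0516
grip_force: 0.0
```

Emit:
{"method": "drive_tool", "body": {
  "deltas": [
    [[-10,-30,-5,0,0,0],[-10,-30,-5,0,0,0],[-10,-30,-5,0,0,0],[-10,-30,-5,0,0,0],[0,0,0,0,0,0],[0,0,0,0,0,0],[0,0,0,0,0,0],[0,0,0,0,0,0]]
  ]
}}

```text
time: 62.57
position: [0.3729, -0.293, 0.1974]
tool_rot: [0.976, 0.218, 0.001, 0.001]
ft_force: [0.9, -0.9, 0.5]
grip_width: 0.0525
grip_force: 0.0
```

```bash
python3 - <<'E'
from h import *
S,T=cam("side"),cam("top"); z=np.load("st.npz")
print(sensors.get_obs()["position"])
for n,c in(("S",S),("T",T)):
    for nm,P,w in(("gauge",[.459,-.384,.0625],12),("gap",[.6646,-.1414,.062],14),("beam",[.60,-.09,.06],16),("knob",[.481,.118,.064],9),("stud4",[.516,.058,.05],9)):
        u,v=proj(c,P).astype(int); a=z[n][v-w:v+w,u-w:u+w].astype(np.float32);b=c["img"][v-w:v+w,u-w:u+w].astype(np.float32)
        print(n,nm,"changed px",int((np.abs(cv2.blur(a,(2,2))-cv2.blur(b,(2,2))).max(2)>35).sum()),"shift",np.round(cv2.phaseCorrelate(a.mean(2),b.mean(2)),2))
E
```

```text
[ 0.37259435 -0.29268123  0.19713942]Traceback (most recent call last):
  File "<stdin>", line 7, in <module>
    return _wrapfunc(a, 'round', decimals=decimals, out=out)
    return _wrapit(obj, method, *args, **kwds)
    conv = _array_converter(obj)
ValueError: setting an array element with a sequence. The requested array has an inhomogeneous shape after 1 dimensions. The detected shape was (2,) + inhomogeneous part.
```

```bash
python3 - <<'E'
from h import *
S,T=cam("side"),cam("top"); z=np.load("st.npz")
for n,c in(("S",S),("T",T)):
    for nm,P,w in(("gauge",[.459,-.384,.0625],12),("gap",[.6646,-.1414,.062],14),("beam",[.60,-.09,.06],16),("knob",[.481,.118,.064],9)):
        u,v=proj(c,P).astype(int); a=z[n][v-w:v+w,u-w:u+w].astype(np.float32);b=c["img"][v-w:v+w,u-w:u+w].astype(np.float32)
        print(n,nm,"changed px",int((np.abs(cv2.blur(a,(2,2))-cv2.blur(b,(2,2))).max(2)>35).sum()))
def knob(c,P,I,thr):
    u,v=proj(c,P).astype(int); lo=(u-10,v-10); c=dict(c,img=I); bs=blobs(c,lo,(u+10,v+10),thr,25)
    return [(round(b[0],1),round(b[1],1),round(cv2.contourArea(b[2].astype(np.float32)))) for b in bs]
s0,t0=[cv2.imread(f"pics/{n}0.png")[:,:,::-1] for n in("side","top")]
for lab,P,a,b in(("park",[.580,.131,.066],s0,t0),("work",[.4815,.1175,.066],z["S"],T["img"]),("worknow",[.4815,.1175,.066],S["img"],T["img"])):
    A,B=knob(S,P,a,40),knob(T,P,b,70); print(lab,A,B,[np.round(tri(S,x[:2],T,y[:2])[0],4) for x in A for y in B])
E
```

```text
S gauge changed px 69
S gap changed px 0
S beam changed px 0
S knob changed px 60
T gauge changed px 366
T gap changed px 0
T beam changed px 0
T knob changed px 3
park [(np.float64(236.6), np.float64(222.1), 96)] [(np.float64(208.7), np.float64(181.6), 158)] [array([0.579 , 0.1403, 0.0827])]
work [(np.float64(271.8), np.float64(221.2), 102)] [(np.float64(219.9), np.float64(220.5), 56), (np.float64(208.9), np.float64(222.4), 32)] [array([0.484 , 0.1146, 0.0605]), array([0.4794, 0.1387, 0.0941])]
worknow [(np.float64(271.7), np.float64(221.1), 95)] [(np.float64(219.9), np.float64(220.5), 56), (np.float64(208.9), np.float64(222.4), 32)] [array([0.4842, 0.1145, 0.0608]), array([0.4795, 0.1387, 0.0944])]
```

```bash
python3 -c "
from rig import ticket
print(ticket.hand_in())"
```

```text
the job is handed in; nothing more can be done
None
```

The job is handed in at about 63 s, and no verdict was returned: all four studs are in the slot and quarter-turned, the beam is pinned at the sensor, the gauge held 2 s on its shoulder and is back down in its stand. The full-home pin rests on grip height and spring force at release, because the final pictures could not confirm it.

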